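# Press an upright's foot in a screw press and clip its facing

### The job

Unscrew the red knob to raise the pad of the blue screw press, pull the old wooden offcut out and lay it in the grey scrap tray, then stand the MDF upright in the press with its foot squarely under the pad (the green mark under the middle of the pad, the panel towards the open front) and screw the pad down firmly on the foot, so that its spring gives by a millimetre or more. After that nip the freshly glued white facing with every orange spring clip on the table: each squeezed open, slid onto one of the panel's two vertical side edges and let go so that it grips there, with at least one clip on each side edge. Leave the other things on the table alone.

Things in the scene. Friction and masses are not known exactly. Their poses are not given: they have to be found in the camera images.
- press: blue C-frame screw press fixed on the table; origin on the table under the screw's axis. Its open front is its -x side (towards the robot), +z up. Plywood base 180 x 150 mm, 12 mm thick, x -105 to +75 mm, y -75 to +75 mm. Column behind the screw, x +45 to +80 mm, 70 mm wide. Arm 50 mm wide, x -25 to +80 mm, from 82 to 110 mm above the table. A red line across the base at x = -90 mm is only decoration.
- knob (a joint): angle of the press's red knob, rad, 0 to 4.4. Turning it anticlockwise seen from above increases it and raises knob, screw and pad together, 5 mm for each rad (coarse thread). The underside of the pad (spring not pressed) is 11 mm + 5 mm per rad above the press's base. Friction about 0.12 Nm holds it wherever it is left. Starts at 0.1 to 0.6.
- knob_grip (a point): centre of the red knob, an upright bar grip 62 mm long (its own x axis), 16 mm thick (y), 32 mm high (z). It turns with the knob and rises with it: at knob angle 0 it is 142 mm above the table, the knob's top 158 mm. At angle 0 the knob's x axis is the press's x axis.
- pad (a joint): how far the pad at the screw's lower end is pushed up against its spring, m, 0 to 0.006 (5 N per mm). The pad is a black rubber disc 34 mm across, 12 mm thick.
- offcut: brown wooden strip 160 (x) x 45 (y) x 9 mm (z), 60 g, origin at the centre of its underside. Starts lying on the press's base under the pad, its front end reaching 140 to 150 mm in front of the screw's axis
- tray: grey open scrap tray, fixed, 200 (x) x 115 (y) x 45 mm high, walls and floor 5 mm; origin at the centre of its underside
- upright: L-shaped MDF piece, about 360 g, standing on its foot; origin on the underside, midway across, +z up. Foot 100 mm wide (y), 18 mm thick, x -67 to +58 mm (39 mm behind the green mark; the press's column begins 45 mm behind the screw axis). On its front (-x) end stands a panel 15 mm thick (x -69 to -54 mm, the front 2 mm a white facing), 110 mm wide (y -55 to +55 mm), from 18 to 158 mm high. The panel's two vertical side edges are at y = +55 and y = -55 mm.
- foot_mark (a point): centre of the green disc on top of the foot, at x +18.5 mm, y 0, z 18 mm in the upright; belongs under the pad's middle. The upright's x axis should then point as the press's.
- clip1: orange spring clip like a big clothes peg (may be absent), 65 g, lying on its side, 28 mm high; origin on the pivot axis at its underside, jaws towards +x (tips at 45 mm), handles towards -x (ends at 66 mm). Shut, it is about 44 mm wide over the handles 50 mm behind the pivot, where they are best squeezed. This body is the +y half; the other half turns on it.
- clip1_mouth (a point): middle of the clip's jaw pads, 34 mm ahead of the pivot (+x), 14 mm above the lower side. The pads reach from 22 to 45 mm ahead of the pivot.
- clip1_jaw (a joint): opening angle of the clip, rad: 0 shut, 0.19 on the 15 mm panel, 0.5 fully squeezed (hard stop), when the handles are about 20 mm apart outside and the jaws 28 mm apart at the tips, 22 mm at the back of the pads. Full squeeze takes about 10 N on the handles; both halves then lean equally, half the angle each.
- clip2: orange spring clip like a big clothes peg (may be absent), 65 g, lying on its side, 28 mm high; origin on the pivot axis at its underside, jaws towards +x (tips at 45 mm), handles towards -x (ends at 66 mm). Shut, it is about 44 mm wide over the handles 50 mm behind the pivot, where they are best squeezed. This body is the +y half; the other half turns on it.
- clip2_mouth (a point): middle of the clip's jaw pads, 34 mm ahead of the pivot (+x), 14 mm above the lower side. The pads reach from 22 to 45 mm ahead of the pivot.
- clip2_jaw (a joint): opening angle of the clip, rad: 0 shut, 0.19 on the 15 mm panel, 0.5 fully squeezed (hard stop), when the handles are about 20 mm apart outside and the jaws 28 mm apart at the tips, 22 mm at the back of the pads. Full squeeze takes about 10 N on the handles; both halves then lean equally, half the angle each.
- clip3: orange spring clip like a big clothes peg (may be absent), 65 g, lying on its side, 28 mm high; origin on the pivot axis at its underside, jaws towards +x (tips at 45 mm), handles towards -x (ends at 66 mm). Shut, it is about 44 mm wide over the handles 50 mm behind the pivot, where they are best squeezed. This body is the +y half; the other half turns on it.
- clip3_mouth (a point): middle of the clip's jaw pads, 34 mm ahead of the pivot (+x), 14 mm above the lower side. The pads reach from 22 to 45 mm ahead of the pivot.
- clip3_jaw (a joint): opening angle of the clip, rad: 0 shut, 0.19 on the 15 mm panel, 0.5 fully squeezed (hard stop), when the handles are about 20 mm apart outside and the jaws 28 mm apart at the tips, 22 mm at the back of the pads. Full squeeze takes about 10 N on the handles; both halves then lean equally, half the angle each.
- tape_roll: roll of masking tape lying flat, 100 mm across, 24 mm high; leave it alone
- block_a: small MDF block 60 x 18 x 50 mm; leave it alone
- block_b: MDF block 90 x 18 x 35 mm; leave it alone
- glue: glue pot 60 mm across, 75 mm high; leave it alone
- driver: screwdriver 170 mm long; leave it alone
- pencil: yellow carpenter's pencil 150 mm long; leave it alone
- filler: tin of filler 70 mm across, 60 mm high; leave it alone
There are look-alikes about, which are no part of the job. What is shaped like the upright but pink, purple or turquoise is not meant.

How it is judged:
On the way, in this order (a step that is already met when the one before it is completed fails the run):
1. the pad is raised higher than the foot is thick (value of joint knob above 1.5 rad), for 0.2 s.
2. the offcut lies in the scrap tray (x of offcut in the frame of tray between -0.09 and 0.09 m and y of offcut in the frame of tray between -0.05 and 0.05 m and z of offcut in the frame of tray between 0 and 0.035 m and linear speed of offcut below 0.03 m/s), for 0.2 s.
3. the upright stands under the pad, not yet pressed (x of foot_mark in the frame of press between -0.02 and 0.02 m and y of foot_mark in the frame of press between -0.02 and 0.02 m and z of foot_mark in the frame of press between 0.026 and 0.034 m and angle between the x axis of upright and the x axis of press, either way round below 0.2 rad and angle between upright's own z axis and vertical below 0.08 rad and value of joint pad below 0.0003 m), for 0.2 s.
4. the pad is screwed down on the foot (x of foot_mark in the frame of press between -0.02 and 0.02 m and y of foot_mark in the frame of press between -0.02 and 0.02 m and z of foot_mark in the frame of press between 0.026 and 0.034 m and angle between the x axis of upright and the x axis of press, either way round below 0.2 rad and angle between upright's own z axis and vertical below 0.08 rad and value of joint pad above 0.0008 m), for 0.2 s.
5. every clip grips a side edge of the panel, one at least on each (((x of clip1_mouth in the frame of upright between -0.0735 and -0.0495 m and y of clip1_mouth in the frame of upright between 0.022 and 0.056 m and z of clip1_mouth in the frame of upright between 0.035 and 0.162 m and value of joint clip1_jaw between 0.1 and 0.3 rad and contact force between clip1 and upright above 3 N and linear speed of clip1 below 0.03 m/s) or (x of clip1_mouth in the frame of upright between -0.0735 and -0.0495 m and y of clip1_mouth in the frame of upright between -0.056 and -0.022 m and z of clip1_mouth in the frame of upright between 0.035 and 0.162 m and value of joint clip1_jaw between 0.1 and 0.3 rad and contact force between clip1 and upright above 3 N and linear speed of clip1 below 0.03 m/s)) and ((x of clip2_mouth in the frame of upright between -0.0735 and -0.0495 m and y of clip2_mouth in the frame of upright between 0.022 and 0.056 m and z of clip2_mouth in the frame of upright between 0.035 and 0.162 m and value of joint clip2_jaw between 0.1 and 0.3 rad and contact force between clip2 and upright above 3 N and linear speed of clip2 below 0.03 m/s) or (x of clip2_mouth in the frame of upright between -0.0735 and -0.0495 m and y of clip2_mouth in the frame of upright between -0.056 and -0.022 m and z of clip2_mouth in the frame of upright between 0.035 and 0.162 m and value of joint clip2_jaw between 0.1 and 0.3 rad and contact force between clip2 and upright above 3 N and linear speed of clip2 below 0.03 m/s)) and ((x of clip3_mouth in the frame of upright between -0.0735 and -0.0495 m and y of clip3_mouth in the frame of upright between 0.022 and 0.056 m and z of clip3_mouth in the frame of upright between 0.035 and 0.162 m and value of joint clip3_jaw between 0.1 and 0.3 rad and contact force between clip3 and upright above 3 N and linear speed of clip3 below 0.03 m/s) or (x of clip3_mouth in the frame of upright between -0.0735 and -0.0495 m and y of clip3_mouth in the frame of upright between -0.056 and -0.022 m and z of clip3_mouth in the frame of upright between 0.035 and 0.162 m and value of joint clip3_jaw between 0.1 and 0.3 rad and contact force between clip3 and upright above 3 N and linear speed of clip3 below 0.03 m/s)) and ((x of clip1_mouth in the frame of upright between -0.0735 and -0.0495 m and y of clip1_mouth in the frame of upright between 0.022 and 0.056 m and z of clip1_mouth in the frame of upright between 0.035 and 0.162 m and value of joint clip1_jaw between 0.1 and 0.3 rad and contact force between clip1 and upright above 3 N and linear speed of clip1 below 0.03 m/s) or (x of clip2_mouth in the frame of upright between -0.0735 and -0.0495 m and y of clip2_mouth in the frame of upright between 0.022 and 0.056 m and z of clip2_mouth in the frame of upright between 0.035 and 0.162 m and value of joint clip2_jaw between 0.1 and 0.3 rad and contact force between clip2 and upright above 3 N and linear speed of clip2 below 0.03 m/s) or (x of clip3_mouth in the frame of upright between -0.0735 and -0.0495 m and y of clip3_mouth in the frame of upright between 0.022 and 0.056 m and z of clip3_mouth in the frame of upright between 0.035 and 0.162 m and value of joint clip3_jaw between 0.1 and 0.3 rad and contact force between clip3 and upright above 3 N and linear speed of clip3 below 0.03 m/s)) and ((x of clip1_mouth in the frame of upright between -0.0735 and -0.0495 m and y of clip1_mouth in the frame of upright between -0.056 and -0.022 m and z of clip1_mouth in the frame of upright between 0.035 and 0.162 m and value of joint clip1_jaw between 0.1 and 0.3 rad and contact force between clip1 and upright above 3 N and linear speed of clip1 below 0.03 m/s) or (x of clip2_mouth in the frame of upright between -0.0735 and -0.0495 m and y of clip2_mouth in the frame of upright between -0.056 and -0.022 m and z of clip2_mouth in the frame of upright between 0.035 and 0.162 m and value of joint clip2_jaw between 0.1 and 0.3 rad and contact force between clip2 and upright above 3 N and linear speed of clip2 below 0.03 m/s) or (x of clip3_mouth in the frame of upright between -0.0735 and -0.0495 m and y of clip3_mouth in the frame of upright between -0.056 and -0.022 m and z of clip3_mouth in the frame of upright between 0.035 and 0.162 m and value of joint clip3_jaw between 0.1 and 0.3 rad and contact force between clip3 and upright above 3 N and linear speed of clip3 below 0.03 m/s))), for 0.2 s.
At the end, for the whole second after the job is handed in: Offcut in the tray; green mark within 20 mm each way of the screw axis, upright within 0.2 rad of the press, pad pushed in over 0.8 mm; every clip grips the panel (over 3 N), pads' middle within 33 mm of a side edge and 17 mm or more over the foot, one or more per edge; all at rest (all of step 2 and all of step 4 and all of step 5 and linear speed of upright below 0.02 m/s); the robot touches nothing.
It fails at once if the upright is tipped over (angle between upright's own z axis and vertical above 0.6 rad).
It fails at once if a bystander is moved (distance of any of tape_roll, block_a, block_b, glue, driver, pencil, filler from where it was at the start of the episode above 0.05 m).
Of clip1, clip2, clip3 only 2 to 3 are there at a start; the rules pass over those that are not, and their reading is None.
At some moment in a run one of clip1, clip2, clip3, upright may be knocked a few centimetres aside while the robot is not near it.
It also fails if it takes over 210 s, if anything falls off the work surface, if the arm or the gripper's body presses on something with over 40 N, if the wrist force passes 120 N, or if a joint passes its speed limit or range.

### The arm

A 7-joint arm with a two-finger parallel gripper is mounted at the origin on the work surface. World frame = base frame: x ahead of the robot, y to its left, z up, the work surface at z = 0. Lengths are in m, angles in rad, forces in N, time in s.
With the tool pointing down it reaches from about 0.4 to 0.9 m from the base axis. Payload 5.5 kg.
Tool frame: the origin (TCP) lies midway between the tips of the shut fingers; the grasp point (between the pads) lies 19 mm behind it; z points along the fingers, y is the line along which they close (so a half turn about z gives the same grasp; the last joint's range is limited). The gripper opens to 85 mm and grips with 20 to 120 N. Pads are 22 mm wide; open, the fingers measure 114 mm over their backs; the gripper's body (76 mm by 85 mm) begins 54 mm behind the grasp point. The pads swing forward as they close: fully open they stand 13 mm farther back than shut.
Start: joints at [1.37, 0.501, -0.427, 1.55, 0.221, 1.138, -0.21], TCP at [0.291, -0.581, 0.231] pointing down, gripper open.
Joint ranges: [-2.88, 2.88], [-0.31, 2.03], [-1.54, 1.56], [0.2, 2.42], [-1.41, 4.55], [0.19, 2.02], [-2.57, 2.57]. Speed limits (rad/s): [2.57, 2.57, 3.14, 3.14, 3.14, 3.14, 3.14].

### API

Orientations are given as a unit quaternion [x, y, z, w].
In Python, from workcell import env gives the robot as it stands.
- The arm moves only by the shell command python3 -m crank 'ROWS' [FORCE]. ROWS is JSON, a list that holds one entry, the list of rows, each a list of 7 numbers: the shift along the tool's x, y, z in units of 25 mm (1.0 is 25 mm), then the turn, a rotation vector about the tool's x, y, z in rad, then the finger opening in mm, from 0 to 85.4. In form: [[[tx, ty, tz, rx, ry, rz, jaw], ...]]. A call has 1 to 5 rows; each row shifts and turns the commanded pose from where the row before left it, along the tool's axes as they then stand; what a row does not reach is not made up. A row lasts 1/12 s, in which the tool goes at most 41.7 mm and 7.16 degrees, less where a joint would pass 70% of its speed; a pose out of reach is approached as far as the arm can. A call is refused whole if a number of a shift passes 1 or a number of a turn 0.125, either way. A call with a gripper value outside its range is refused whole. The fingers move at their own pace and stop on an object; FORCE is the grip in N (left out, the last holds). Time passes only in rows, so rows that do not move let the fingers close. It gives the time, the measured TCP pose, the force and the opening at its end, in the units of the state.
- env.get_state(): the state, without advancing time (a new reading comes with each control period).
- env.read_camera(name): name is "scene" or "top" or "wrist"; returns the picture (480x640x3 uint8, red, green, blue); there is no depth.
- env.camera_params(name): a dict with "fovy" (degrees; the focal length in pixels is half the picture's height over the tangent of half this angle, whatever the lens; pixels are square), "cx", "cy" (the principal point, pixels), "k1" (the pictures are not rectified: a ray, as slopes to the right and down, at radius r is drawn at 1 + k1 r^2 times it, then the intrinsics apply), "camera_from_world" (4x4, takes a point from world to camera coordinates); the wrist camera has in their place "T_tool_cam" (4x4, takes a point from camera to tool coordinates, whose origin is the TCP and whose axes are the flange's). Camera axes: x right, y down, z forward; pixel columns grow to the right and rows downward; lengths in m; the calibration is good to about 2 mm. A picture is of the moment at which its call begins: read the wrist's pose just before it. camera_params takes no time and is no camera call.
- env.hand_in(): hands the job in, once; it reports no verdict.
The state is a dict: "time": time; "joint_positions": joint angles; "qd": joint speeds; "joint_efforts": joint torques, N m; "tcp_pos": TCP position; "tool_rot": TCP orientation; "wrist_force": force on the tool from outside, world axes, zero at the start; "torque": the same for the moment, N m; "finger_gap": opening from 0.0 (shut) to 1.0 (fully open).
Only numpy, scipy, OpenCV 4.12 (cv2) and the standard library are available. Lean on these libraries where they do the work, as an engineer would, in place of code of your own. Each camera call takes 0.05 s, during which the arm holds its last target. There are 200 camera calls.

## Working session

There is one attempt and no reset: what is moved stays moved. The work goes in short steps, Python scripts to look and compute and a shell command to move; the robot and the scene stay as the last step left them, time stands still between calls to the robot, and variables do not carry over. Pictures are saved under pics/ and viewed, on a budget of 14 in all, crops included, one or two more only if the job needs it, and the job is handed in when it is done.

```bash
ls; mkdir -p pics; cat > h.py <<'E'
import numpy as np, cv2
from scipy.spatial.transform import Rotation as R
from workcell import env
def save(cam,name):
    st=env.get_state(); im=env.read_camera(cam); cv2.imwrite(f'pics/{name}.png',im[:,:,::-1]); 
    np.save(f'pics/{name}.npy',np.r_[st['tcp_pos'],st['tool_rot']]); return im
def cam(c,pose=None):
    p=env.camera_params(c)
    f=240/np.tan(np.radians(p['fovy'])/2)
    if 'camera_from_world' in p: T=np.linalg.inv(np.array(p['camera_from_world']))
    else:
        W=np.eye(4); W[:3,:3]=R.from_quat(pose[3:]).as_matrix(); W[:3,3]=pose[:3]; T=W@np.array(p['T_tool_cam'])
    return f,p['cx'],p['cy'],p['k1'],T
def unproj(c,uv,z,pose=None):
    f,cx,cy,k1,T=cam(c,pose); out=[]
    for (u,v),zz in zip(uv,np.broadcast_to(z,len(uv))):
        d=np.array([(u-cx)/f,(v-cy)/f]); s=d.copy()
        for _ in range(20): s=d/(1+k1*(s@s))
        r=T[:3,:3]@np.r_[s,1]; o=T[:3,3]; out.append(o+r*(zz-o[2])/r[2])
    return np.array(out)
def proj(c,P,pose=None):
    f,cx,cy,k1,T=cam(c,pose); Q=(np.atleast_2d(P)-T[:3,3])@T[:3,:3]; s=Q[:,:2]/Q[:,2:]
    s=s*(1+k1*(s**2).sum(1))[:,None]; return s*f+[cx,cy]
def st():
    s=env.get_state(); r=R.from_quat(s['tool_rot']); 
    print('t',round(s['time'],2),'tcp',np.round(s['tcp_pos'],4),'x',np.round(r.as_matrix()[:,0],3),'z',np.round(r.as_matrix()[:,2],3),'F',np.round(s['wrist_force'],1),'gap',round(float(s['finger_gap'])*85.4,1)); return s,r
def go(target,yaw=None):
    """tool down: shift in units of 25mm along tool axes, and yaw change (world yaw of tool x)"""
    s,r=st(); M=r.as_matrix(); d=M.T@(np.array(target)-s['tcp_pos'])/0.025
    print('shift units',np.round(d,3),end=' ')
    if yaw is not None:
        x=np.array([np.cos(yaw),np.sin(yaw),0]); z=np.array([0,0,-1.]); G=np.c_[x,np.cross(z,x),z]
        print('rotvec tool',np.round(R.from_matrix(M.T@G).as_rotvec(),3))
    else: print()
E
python3 - <<'E'
from h import *
a=save('scene','s0'); b=save('top','t0')
st()
for c in('scene','top'): f,cx,cy,k1,T=cam(c); print(c,f,cx,cy,k1,np.round(T,3).tolist())
print(env.camera_params('wrist'))
E
```

```text
pics
t 0.1 tcp [ 0.2904 -0.5808  0.2303] x [0.894 0.447 0.   ] z [-0.001  0.002 -1.   ] F [ 0.3  0.2 -0.1] gap 85.6
scene 491.18802188426434 320.3108428118185 238.2290758643235 0.0272689144815393 [[-0.711, 0.513, -0.481, 1.146], [0.703, 0.509, -0.496, 0.564], [-0.01, -0.691, -0.723, 1.055], [0.0, 0.0, 0.0, 1.0]]
top 604.2423665185523 315.3053180949655 249.1645663440852 0.060001359885726774 [[-0.005, -0.981, 0.192, 0.177], [-1.0, 0.005, -0.001, -0.056], [-0.0, -0.192, -0.981, 1.73], [0.0, 0.0, 0.0, 1.0]]
{'fovy': 59.56117718684285, 'cx': 321.292073459747, 'cy': 232.87010630052973, 'k1': -0.055740122788243245, 'T_tool_cam': array([[-1.00969848e-04, -9.50985682e-01, -3.09234898e-01,
         7.99332982e-02],
       [ 9.99999992e-01, -1.19064477e-04,  3.96422478e-05,
        -4.28731681e-04],
       [-7.45181016e-05, -3.09234892e-01,  9.50985687e-01,
        -1.41830588e-01],
       [ 0.00000000e+00,  0.00000000e+00,  0.00000000e+00,
         1.00000000e+00]])}
```

View pics/t0.png

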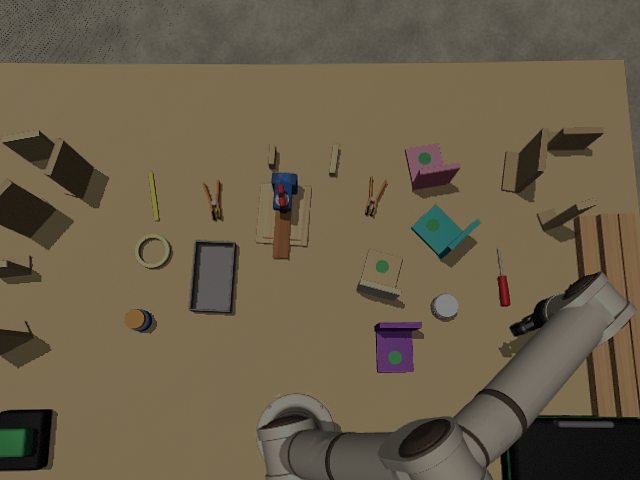

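View pics/s0.png

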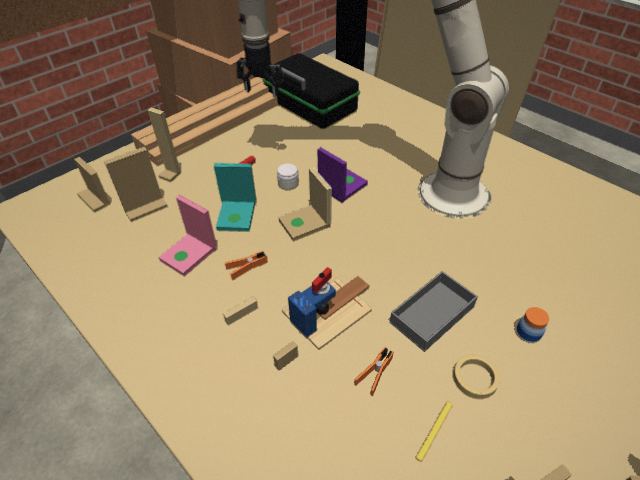

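```bash
python3 - <<'E'
from h import *
t=cv2.imread('pics/t0.png'); 
def cr(x,y): return cv2.resize(t[y:y+75,x:x+100],(400,300),interpolation=cv2.INTER_CUBIC)
o=np.vstack([np.hstack([cr(235,165),cr(330,240)]),np.hstack([cr(165,165),cr(325,165)])])
cv2.imwrite('pics/c1.png',o)
print('tray',unproj('top',[(195,241),(236,241),(191,311),(232,313)],0.045))
E
```

```text
tray [[0.5314653  0.28487986 0.045     ]
 [0.53091385 0.16866746 0.045     ]
 [0.33290107 0.28915466 0.045     ]
 [0.32655358 0.17549065 0.045     ]]
```

View pics/c1.png

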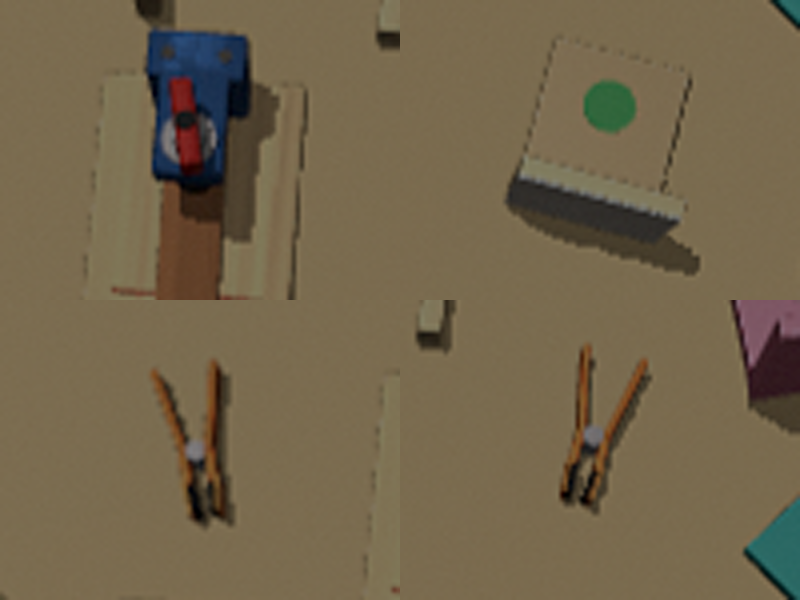

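```bash
python3 - <<'E'
from h import *
np.set_printoptions(precision=4,suppress=True)
q=lambda x,y,ox,oy:(ox+x/4,oy+y/4)
def u(n,l,z): 
    P=unproj('top',l,z); print(n,P[:,:2].tolist() if 0 else np.round(P[:,:2],4).tolist()); return P
A=lambda *p:[q(x,y,235,165) for x,y in p]
b=u('base L,R',A((105,72),(87,298),(303,85),(292,298)),.012)
for i in(0,2): d=b[i]-b[i+1]; print('yaw',np.arctan2(d[1],d[0]))
u('base front',[(257,243),(308,246)],.012)
r=u('redline',A((112,290),(245,298)),.012); d=r[0]-r[1]; print('yaw',np.arctan2(-d[0],d[1]))
k=u('knob',A((183,82),(190,160)),.16); d=k[0]-k[1]; print('yaw',np.arctan2(d[1],d[0]))
u('column top back',A((150,33),(248,38)),.11)
u('arm top front',A((155,180),(222,187)),.11)
B=lambda *p:[q(x-400,y,330,240) for x,y in p]
f=u('foot back',B((558,38),(690,75)),.018); d=f[0]-f[1]; print('yaw',np.arctan2(-d[0],d[1]))
u('mark',B((610,106)),.018)
p=u('panel top',B((525,157),(685,207),(516,178),(676,222)),.158); d=p[0]-p[1]; print('yaw',np.arctan2(-d[0],d[1]))
for n,ox,pts in(('clipL',165,[(195,452),(155,373),(215,362),(208,517)]),('clipR',325,[(593-400,437),(587-400,347),(643-400,362),(580-400,500)])):
    c=u(n,[q(x,y-300,ox,165) for x,y in pts],.026); h=(c[1]+c[2])/2; d=c[3]-h; print('jaw yaw',np.arctan2(d[1],d[0]),'lengths',np.linalg.norm(c[3]-c[0]),np.linalg.norm(h-c[0]),np.linalg.norm(c[1]-c[2]))
E
```

```text
base L,R [[0.7126, 0.1019], [0.542, 0.113], [0.702, -0.0444], [0.5413, -0.0358]]
yaw -0.06488098676967051
yaw -0.053212870642236405
base front [[0.5316, 0.1121], [0.522, -0.0358]]
redline [[0.5479, 0.0949], [0.5414, -0.0017]]
yaw -0.06629195675381071
knob [[0.6593, 0.0356], [0.6049, 0.0306]]
yaw 0.0914542402130175
column top back [[0.7103, 0.0618], [0.7064, -0.0067]]
arm top front [[0.6043, 0.0575], [0.5991, 0.0112]]
foot back [[0.5096, -0.2132], [0.4821, -0.3073]]
yaw -0.28481182983277953
mark [[0.4598, -0.2493]]
panel top [[0.403, -0.1769], [0.3697, -0.2806], [0.3892, -0.1708], [0.3599, -0.2744]]
yaw -0.3114199975255212
clipL [[0.6482, 0.238], [0.7081, 0.2687], [0.7163, 0.2251], [0.5995, 0.2274]]
jaw yaw -2.9697982914728125 lengths 0.049834441539790726 0.06460030560597646 0.04434451066173741
clipR [[0.6573, -0.2266], [0.7257, -0.2238], [0.714, -0.2645], [0.6101, -0.2161]]
jaw yaw 2.8919656308951653 lengths 0.04840175035272519 0.06493282665419978 0.04241848463369435
```

```bash
python3 -m crank '[[[0.8,-0.5,-0.4,0,0,0,85],[0.95,-0.65,-0.4,0,0,0,85],[0.95,-0.65,-0.4,0,0,0,85],[0.95,-0.65,0,0,0,0,85],[0.95,-0.65,0,0,0,0,85]]]'
python3 -m crank '[[[0.95,-0.65,0,0,0,0,85],[0.95,-0.65,0,0,0,0,85],[0.95,-0.65,0,0,0,0,85],[0.95,-0.65,0,0,0,0,85],[0.95,-0.65,0,0,0,0,85]]]'
python3 -m crank '[[[0.95,-0.65,0,0,0,0,85],[0.95,-0.65,0,0,0,0,85],[0.95,-0.65,0,0,0,0,85],[0.95,-0.65,0,0,0,0,85],[0.95,-0.65,0,0,0,0,85]]]'
python3 -m crank '[[[0.95,-0.65,0,0,0,0,85],[0.95,-0.65,0,0,0,0,85],[0.95,-0.65,0,0,0,0,85],[0.8,-0.5,0,0,0,0,85],[0,0,0,0,0,0,85]]]'
python3 -c "
from h import *
s,r=st(); print(np.round(s['joint_positions'],2)); go([.632,.033,.26],.09)"
```

```text
time: 0.52
tcp_pos: [0.3596, -0.4595, 0.2617]
tool_rot: [0.973, 0.23, 0.0, 0.0]
wrist_force: [-0.5, 0.1, 0.1]
finger_gap: 0.993
time: 0.93
tcp_pos: [0.429, -0.3333, 0.261]
tool_rot: [0.973, 0.23, -0.0, -0.0]
wrist_force: [-0.5, -0.9, 0.2]
finger_gap: 0.996
time: 1.35
tcp_pos: [0.4988, -0.2076, 0.2611]
tool_rot: [0.973, 0.23, -0.0, -0.0]
wrist_force: [0.8, -0.2, -0.4]
finger_gap: 0.992
time: 1.77
tcp_pos: [0.5549, -0.1068, 0.2614]
tool_rot: [0.972, 0.234, 0.001, -0.002]
wrist_force: [0.5, 0.4, 0.3]
finger_gap: 1.0
t 1.77 tcp [ 0.5549 -0.1068  0.2614] x [0.891 0.454 0.003] z [ 0.002  0.004 -1.   ] F [0.5 0.4 0.3] gap 85.4
[ 0.68  0.36 -0.67  1.73  0.24  1.14 -1.16]
t 1.77 tcp [ 0.5549 -0.1068  0.2614] x [0.891 0.454 0.003] z [ 0.002  0.004 -1.   ] F [0.5 0.4 0.3] gap 85.4
shift units [ 5.289 -3.581  0.083] rotvec tool [-0.003 -0.003  0.382]
```

```bash
python3 -m crank '[[[0.9,-0.6,0,0,0,0,85],[0.9,-0.6,0,0,0,0,85],[0.9,-0.6,0,0,0,0,85],[0.9,-0.6,0,0,0,0,85],[0.9,-0.6,0,0,0,0,85]]]'
python3 -m crank '[[[0.79,-0.58,0.083,0,0,0,85],[0,0,0,0,0,0.12,85],[0,0,0,0,0,0.12,85],[0,0,0,0,0,0.12,85],[0,0,0,0,0,0.02,85]]]'
python3 -c "
from h import *
s,r=st(); print(np.round(s['joint_positions'],2)); save('wrist','w1'); go([.632,.033,.26],.09)"
```

```text
time: 2.18
tcp_pos: [0.6201, 0.0042, 0.2608]
tool_rot: [0.973, 0.229, -0.001, 0.0]
wrist_force: [0.2, 0.2, -0.3]
finger_gap: 0.995
time: 2.6
tcp_pos: [0.6308, 0.0253, 0.2586]
tool_rot: [0.999, 0.04, -0.001, 0.0]
wrist_force: [-0.3, -0.3, 0.6]
finger_gap: 0.997
t 2.6 tcp [0.6308 0.0253 0.2586] x [ 0.997  0.079 -0.001] z [-0.001 -0.001 -1.   ] F [-0.3 -0.3  0.6] gap 85.1
[ 0.34  0.47 -0.59  1.57  0.28  1.19 -1.79]
t 2.65 tcp [0.6308 0.0253 0.2588] x [ 0.997  0.083 -0.001] z [-0.001 -0.001 -1.   ] F [ 1.  -0.5  1.1] gap 85.1
shift units [ 0.073 -0.304 -0.048] rotvec tool [ 0.001  0.001 -0.007]
```

View pics/w1.png

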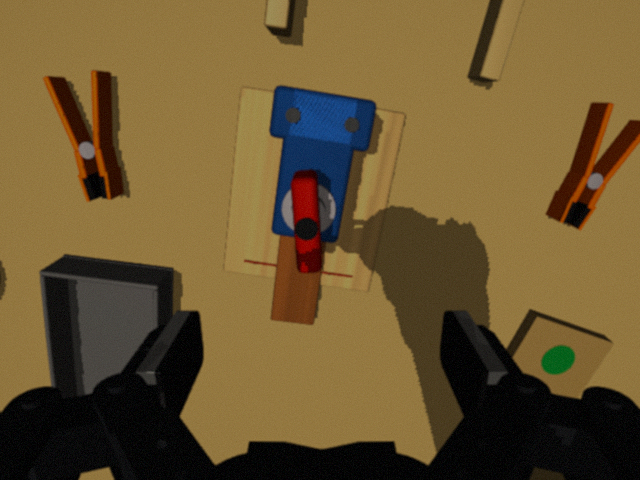

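```bash
python3 - <<'E'
from h import *
p=np.load('pics/w1.npy')
U=lambda n,l,z:(lambda P:(print(n,np.round(P[:,:2],4).tolist()),P)[1])(unproj('wrist',l,z,p)[:,:2])
b=U('base',[(241,87),(405,113),(225,270),(369,291)],.012)
for i,j in((0,2),(1,3)): d=b[i]-b[j]; print(np.arctan2(d[1],d[0]),np.linalg.norm(d))
for i,j in((0,1),(2,3)): d=b[i]-b[j]; print(np.arctan2(-d[0],d[1]),np.linalg.norm(d))
c,s=np.cos(-.063),np.sin(-.063); print('origin',b.mean(0)+.015*np.array([c,s]))
k=U('knob',[(305,172),(310,270)],.159);d=k[0]-k[1]; print(np.arctan2(d[1],d[0]),np.linalg.norm(d),k.mean(0))
U('knob dot',[(307,228)],.16)
U('offcut front',[(272,320),(313,324)],.021)
U('mark',[(558,360)],.018)
h=lambda c:(c[1]+c[2])/2
for n,l in(('L',[(87,150),(50,78),(102,72),(105,192)]),('R',[(596,181),(602,105),(637,125),(566,220)])):
  c=U('clip'+n,l,.028); d=c[3]-h(c); print(np.arctan2(d[1],d[0]),np.linalg.norm(c[0]-h(c)),np.linalg.norm(c[0]-c[3]),np.arctan2(*(c[0]-h(c))[::-1]))
U('tray',[(40,270),(172,268)],.045)
E
```

```text
base [[0.7133, 0.1034], [0.7026, -0.0438], [0.5372, 0.1157], [0.5255, -0.0314]]
-0.06944772441587158 0.17657081725345497
-0.06960545372863254 0.1775415435138495
-0.07242423957561211 0.1475581225810949
-0.079004387994521 0.14753620259598774
origin [0.63462077 0.03502271]
knob [[0.668, 0.0383], [0.607, 0.0311]]
0.11784165179557964 0.06146860166133791 [0.63750215 0.03469658]
knob dot [[0.6345, 0.0348]]
offcut front [[0.4894, 0.0653], [0.4881, 0.0231]]
mark [[0.4605, -0.2474]]
clipL [[0.6504, 0.2376], [0.7103, 0.2658], [0.7177, 0.2194], [0.6129, 0.2239]]
-2.9582329064194353 0.06377323831599252 0.03992050062838673 -3.0630663793598814
clipR [[0.6592, -0.2257], [0.7259, -0.2131], [0.7125, -0.2506], [0.6201, -0.2066]]
2.892037030098973 0.06027594137923835 0.04354868329474428 3.0399527329670675
tray [[0.5371, 0.2848], [0.5498, 0.1577]]
```

```bash
python3 -m crank '[[[0.15,-0.37,0.6,0,0,-0.027,85],[0,0,0.9,0,0,0,60],[0,0,0.9,0,0,0,45],[0,0,0.9,0,0,0,45],[0,0,0.9,0,0,0,45]]]'
python3 -m crank '[[[0,0,0.9,0,0,0,45],[0,0,0.2,0,0,0,45],[0,0,0,0,0,0,30],[0,0,0,0,0,0,20],[0,0,0,0,0,0,10]]]' 50
python3 -m crank '[[[0,0,0,0,0,0,8],[0,0,0,0,0,0,8],[0,0,0,0,0,0,8],[0,0,0,0,0,0,8],[0,0,0,0,0,0,8]]]' 50
python3 -c "
from h import *
s,r=st();print(s['torque'])"
```

```text
time: 3.07
tcp_pos: [0.6336, 0.0356, 0.1523]
tool_rot: [0.998, 0.058, -0.0, -0.0]
wrist_force: [-0.3, -0.7, 0.3]
finger_gap: 0.527
time: 3.48
tcp_pos: [0.6347, 0.0351, 0.1277]
tool_rot: [0.998, 0.056, 0.001, 0.0]
wrist_force: [0.4, 1.1, -5.1]
finger_gap: 0.175
time: 3.9
tcp_pos: [0.6347, 0.0351, 0.1276]
tool_rot: [0.998, 0.055, 0.001, 0.0]
wrist_force: [0.3, -1.7, 0.2]
finger_gap: 0.179
t 3.9 tcp [0.6347 0.0351 0.1276] x [0.994 0.11  0.001] z [ 0.002 -0.    -1.   ] F [ 0.3 -1.7  0.2] gap 15.3
[-0.22725209 -0.00655489  0.05720962]
```

```bash
python3 -m crank '[[[0,0,-0.02,0,0,-0.12,8],[0,0,-0.024,0,0,-0.12,8],[0,0,-0.024,0,0,-0.12,8],[0,0,-0.024,0,0,-0.12,8],[0,0,-0.024,0,0,-0.12,8]]]'
python3 -m crank '[[[0,0,-0.024,0,0,-0.12,8],[0,0,-0.024,0,0,-0.12,8],[0,0,-0.024,0,0,-0.12,8],[0,0,-0.024,0,0,-0.12,8],[0,0,-0.024,0,0,-0.12,8]]]'
python3 -m crank '[[[0,0,-0.024,0,0,-0.12,8],[0,0,-0.024,0,0,-0.12,8],[0,0,-0.024,0,0,-0.12,8],[0,0,-0.024,0,0,-0.12,8],[0,0,-0.024,0,0,-0.12,8]]]'
python3 -m crank '[[[0,0,-0.024,0,0,-0.12,8],[0,0,-0.024,0,0,-0.12,8],[0,0,-0.024,0,0,-0.12,8],[0,0,-0.024,0,0,-0.12,8],[0,0,0,0,0,0,8]]]'
python3 -c "
from h import *
s,r=st();print(s['torque'],s['joint_positions'][6], R.from_quat(s['tool_rot']).as_matrix()[:,0])"
```

```text
time: 4.32
tcp_pos: [0.6344, 0.0357, 0.1306]
tool_rot: [0.937, 0.35, 0.0, 0.0]
wrist_force: [-1.3, -0.4, 0.6]
finger_gap: 0.176
time: 4.73
tcp_pos: [0.6338, 0.036, 0.1336]
tool_rot: [0.791, 0.612, 0.0, -0.0]
wrist_force: [-2.6, -0.4, 3.2]
finger_gap: 0.181
time: 5.15
tcp_pos: [0.6332, 0.0359, 0.1366]
tool_rot: [0.575, 0.818, -0.001, -0.001]
wrist_force: [-4.2, 0.1, 3.8]
finger_gap: 0.179
time: 5.57
tcp_pos: [0.6328, 0.0355, 0.1389]
tool_rot: [0.364, 0.932, -0.001, -0.001]
wrist_force: [-6.1, -1.0, 5.7]
finger_gap: 0.175
t 5.57 tcp [0.6328 0.0355 0.1389] x [-0.735  0.678  0.002] z [-0.003 -0.001 -1.   ] F [-6.1 -1.   5.7] gap 15.0
[-0.3733727   1.34789927  0.10788185] 0.17388908638094527 [-0.73539104  0.67764128  0.00151989]
```

```bash
python3 -m crank '[[[0.03,-0.027,-0.024,0,0,-0.12,8],[0,0,-0.024,0,0,-0.12,8],[0,0,-0.024,0,0,-0.12,8],[0,0,-0.024,0,0,-0.12,8],[0,0,-0.024,0,0,-0.12,8]]]'
python3 -m crank '[[[0,0,-0.024,0,0,-0.12,8],[0,0,-0.024,0,0,-0.12,8],[0,0,-0.024,0,0,-0.12,8],[0,0,-0.024,0,0,-0.12,8],[0,0,0,0,0,0,8]]]'
python3 -c "
from h import *
s,r=st()"
python3 -m crank '[[[0,0,0,0,0,0,20],[0,0,0,0,0,0,40],[0,0,0,0,0,0,50],[0,0,-0.3,0,0,0,60],[0,0,-0.9,0,0,0,60]]]'
python3 -m crank '[[[0,0,-0.9,0,0,0,60],[0,0,-0.9,0,0,0,60],[0,0,-0.9,0,0,0,60],[0,0,-0.4,0,0,0,60],[0,0,0,0,0,0,60]]]'
python3 -c "
from h import *
save('wrist','w2');s,r=st();print(s['joint_positions'][6]); go([.519,.042,.16],3.08)"
```

```text
time: 5.98
tcp_pos: [0.6325, 0.0349, 0.142]
tool_rot: [0.073, 0.997, -0.001, -0.0]
wrist_force: [-3.9, -1.2, 3.8]
finger_gap: 0.178
time: 6.4
tcp_pos: [0.6326, 0.0344, 0.1444]
tool_rot: [-0.166, 0.986, -0.001, -0.001]
wrist_force: [-4.1, -3.6, 5.5]
finger_gap: 0.175
t 6.4 tcp [0.6326 0.0344 0.1444] x [-0.945 -0.328  0.002] z [-0.001 -0.002 -1.   ] F [-4.1 -3.6  5.5] gap 14.9
time: 6.82
tcp_pos: [0.6314, 0.0347, 0.171]
tool_rot: [-0.164, 0.986, 0.0, -0.003]
wrist_force: [0.1, -0.7, 0.1]
finger_gap: 0.694
time: 7.23
tcp_pos: [0.6344, 0.0364, 0.2541]
tool_rot: [-0.164, 0.986, -0.0, 0.002]
wrist_force: [1.0, -0.4, 0.3]
finger_gap: 0.702
t 7.28 tcp [0.6336 0.0358 0.252 ] x [-0.946 -0.323 -0.002] z [ 0.002 -0.    -1.   ] F [ 0.1 -0.1 -0.3] gap 60.0
1.2106680843022228
t 7.28 tcp [0.6336 0.0358 0.252 ] x [-0.946 -0.323 -0.002] z [ 0.002 -0.    -1.   ] F [ 0.1 -0.1 -0.3] gap 60.0
shift units [4.265 1.722 3.67 ] rotvec tool [-0.     0.002  0.391]
```

```bash
python3 -m crank '[[[0.853,0.344,0,0,0,0,75],[0.853,0.344,0,0,0,0,75],[0.853,0.344,0,0,0,0,75],[0.853,0.344,0,0,0,0,75],[0.853,0.344,0,0,0,0,75]]]'
python3 -m crank '[[[0,0,0,0,0,0.12,75],[0,0,0,0,0,0.12,75],[0,0,0.5,0,0,0.12,75],[0,0,0.9,0,0,0.03,75],[0,0,0.9,0,0,0,75]]]'
python3 -m crank '[[[0,0,0.9,0,0,0,75],[0,0,0.9,0,0,0,75],[0,0,0.7,0,0,0,75],[0,0,0,0,0,0,75],[0,0,0,0,0,0,75]]]'
python3 -c "
from h import *
st(); save('wrist','w2');s,r=st();print(s['joint_positions'][6]); go([.519,.0425,.005],3.08)"
```

```text
time: 7.7
tcp_pos: [0.5162, 0.0412, 0.2489]
tool_rot: [-0.164, 0.986, 0.0, -0.001]
wrist_force: [-0.0, -0.4, 0.7]
finger_gap: 0.875
time: 8.12
tcp_pos: [0.518, 0.0408, 0.192]
tool_rot: [0.032, 0.999, -0.001, 0.0]
wrist_force: [0.1, 0.2, -0.1]
finger_gap: 0.876
time: 8.53
tcp_pos: [0.5168, 0.0415, 0.1295]
tool_rot: [0.03, 1.0, 0.0, -0.002]
wrist_force: [0.7, 0.4, -0.0]
finger_gap: 0.876
t 8.53 tcp [0.5168 0.0415 0.1295] x [-0.998  0.06   0.004] z [-0.004  0.    -1.   ] F [ 0.7  0.4 -0. ] gap 74.8
t 8.58 tcp [0.5178 0.0418 0.1307] x [-0.998  0.06   0.001] z [-0.001  0.001 -1.   ] F [-0.4 -0.1 -0. ] gap 74.8
0.7128847212387419
t 8.58 tcp [0.5178 0.0418 0.1307] x [-0.998  0.06   0.001] z [-0.001  0.001 -1.   ] F [-0.4 -0.1 -0. ] gap 74.8
shift units [-0.051  0.026  5.027] rotvec tool [ 0.001 -0.001  0.001]
```

View pics/w2.png

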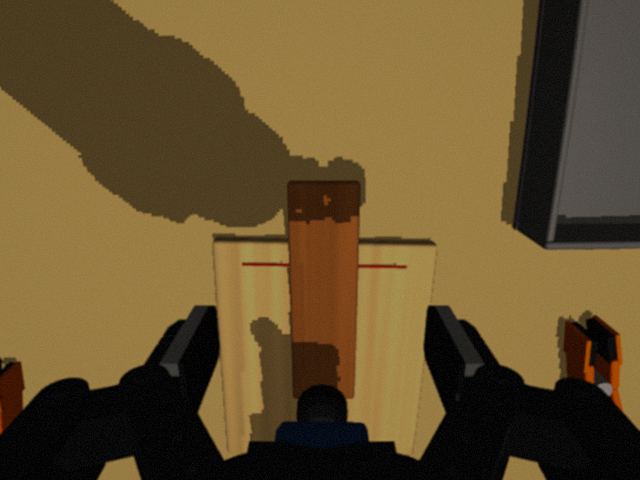

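```bash
python3 -m crank '[[[0.25,0,0.9,0,0,0,75],[0,0,0.95,0,0,0,75],[0,0,0.95,0,0,0,75],[0,0,0.95,0,0,0,65],[0,0,0.85,0,0,0,60]]]'
python3 -m crank '[[[0,0,0.35,0,0,0,50],[0,0,0,0,0,0,40],[0,0,0,0,0,0,38],[0,0,0,0,0,0,38],[0,0,0,0,0,0,38]]]' 60
python3 -c "
from h import *
st()"
```

```text
time: 9.0
tcp_pos: [0.513, 0.0418, 0.0159]
tool_rot: [0.031, 1.0, 0.0, 0.001]
wrist_force: [0.1, -0.6, -0.1]
finger_gap: 0.705
time: 9.42
tcp_pos: [0.5132, 0.0422, 0.0086]
tool_rot: [0.03, 1.0, 0.0, 0.001]
wrist_force: [0.6, 0.5, -0.3]
finger_gap: 0.509
t 9.42 tcp [0.5132 0.0422 0.0086] x [-0.998  0.061 -0.002] z [ 0.002  0.    -1.   ] F [ 0.6  0.5 -0.3] gap 43.5
```

```bash
python3 -m crank '[[[0,0,-0.15,0,0,0,38],[0.6,0,-0.1,0,0,0,38],[0.7,0,0,0,0,0,38],[0.7,0,0,0,0,0,38],[0.7,0,0,0,0,0,38]]]'
python3 -m crank '[[[0.6,0,0,0,0,0,38],[0,0,-0.9,0,0,0,38],[0,0,-0.9,0,0,0,38],[0,0,-0.9,0,0,0,38],[0,0,-0.9,0,0,0,38]]]'
python3 -c "
from h import *
go([0.375,.2295,.12],3.11)"
```

```text
time: 9.83
tcp_pos: [0.4445, 0.0461, 0.0143]
tool_rot: [0.031, 1.0, -0.0, 0.001]
wrist_force: [-0.1, -0.7, -0.4]
finger_gap: 0.511
time: 10.25
tcp_pos: [0.4296, 0.0471, 0.1051]
tool_rot: [0.03, 1.0, -0.0, 0.0]
wrist_force: [0.2, -0.9, -0.6]
finger_gap: 0.508
t 10.25 tcp [0.4296 0.0471 0.1051] x [-0.998  0.06  -0.001] z [ 0.001 -0.001 -1.   ] F [ 0.2 -0.9 -0.6] gap 43.4
shift units [ 2.618  7.153 -0.602] rotvec tool [-0.001  0.001 -0.028]
```

```bash
python3 -m crank '[[[0.33,0.9,-0.3,0,0,0,38],[0.33,0.9,-0.3,0,0,0,38],[0.33,0.9,0,0,0,0,38],[0.33,0.9,0,0,0,0,38],[0.33,0.9,0,0,0,0,38]]]'
python3 -m crank '[[[0.33,0.9,0,0,0,0,38],[0.33,0.9,0,0,0,0,38],[0.31,0.85,0,0,0,-0.028,38],[0,0,0,0,0,0,38],[0,0,0,0,0,0,38]]]'
python3 -c "
from h import *
go([0.375,.2295,.015],3.11);save('top','t1')
a=cv2.imread('pics/t1.png')[190:340,150:350]; cv2.imwrite('pics/t1c.png',cv2.resize(a,(800,600),interpolation=cv2.INTER_CUBIC))"
```

```text
time: 10.67
tcp_pos: [0.3953, 0.1626, 0.1194]
tool_rot: [0.031, 1.0, -0.0, 0.001]
wrist_force: [0.4, -0.6, -0.4]
finger_gap: 0.507
time: 11.08
tcp_pos: [0.3747, 0.2308, 0.1192]
tool_rot: [0.015, 1.0, 0.0, 0.001]
wrist_force: [0.4, -0.2, -0.9]
finger_gap: 0.51
t 11.08 tcp [0.3747 0.2308 0.1192] x [-1.     0.029 -0.001] z [ 0.001  0.    -1.   ] F [ 0.4 -0.2 -0.9] gap 43.5
shift units [-0.006 -0.053  4.17 ] rotvec tool [0.    0.001 0.002]
```

View pics/t1c.png

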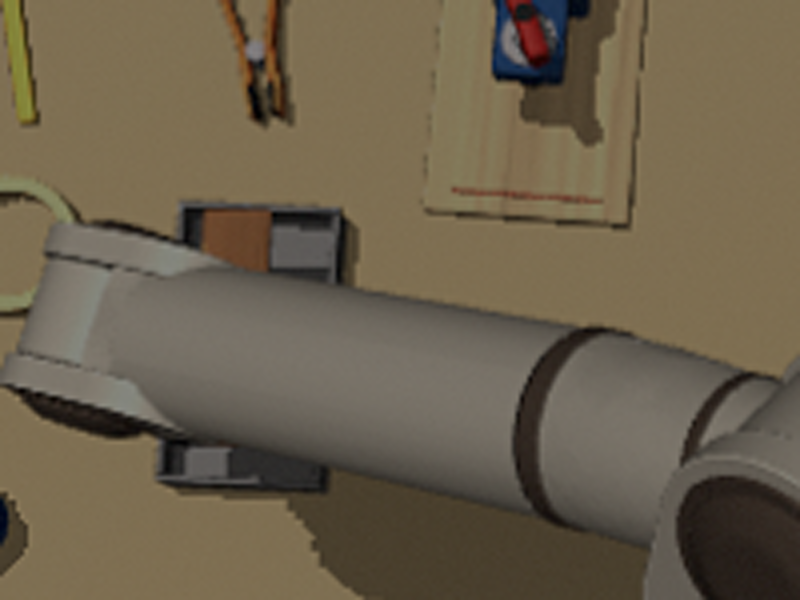

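```bash
python3 -m crank '[[[0,-0.08,0.9,0,0,0,38],[0,0,0.9,0,0,0,38],[0,0,0.9,0,0,0,38],[0,0,0.9,0,0,0,38],[0,0,0.9,0,0,0,38]]]'
python3 -m crank '[[[0,0,0,0,0,0,38],[0,0,0,0,0,0,50],[0,0,0,0,0,0,56],[0,0,0,0,0,0,56],[0,0,0,0,0,0,56]]]'
python3 -m crank '[[[0,0,-0.5,0,0,0,56],[0,0,-0.9,0,0,0,56],[0,0,-0.9,0,0,0,56],[0,0,-0.9,0,0,0,60],[0,0,-0.9,0,0,0,60]]]'
python3 -m crank '[[[0,0,-0.9,0,0,0,60],[0,0,-0.9,0,0,0,60],[0,0,-0.9,0,0,0,60],[0,0,-0.9,0,0,0,60],[0,0,-0.9,0,0,0,60]]]'
python3 -c "
from h import *
s,r=st();print(np.round(s['joint_positions'],2)); go([.4,-.2,.26])"
```

```text
time: 11.55
tcp_pos: [0.376, 0.2257, 0.005]
tool_rot: [0.018, 1.0, -0.0, 0.0]
wrist_force: [0.1, 0.2, -1.1]
finger_gap: 0.51
time: 11.97
tcp_pos: [0.3756, 0.2271, 0.0064]
tool_rot: [0.017, 1.0, 0.0, 0.0]
wrist_force: [0.3, 1.0, 0.2]
finger_gap: 0.656
time: 12.38
tcp_pos: [0.3748, 0.2268, 0.1096]
tool_rot: [0.016, 1.0, -0.001, -0.0]
wrist_force: [0.9, -1.2, 1.1]
finger_gap: 0.704
time: 12.8
tcp_pos: [0.3747, 0.2267, 0.222]
tool_rot: [0.016, 1.0, -0.001, -0.0]
wrist_force: [0.4, 0.4, -1.0]
finger_gap: 0.701
t 12.8 tcp [0.3747 0.2267 0.222 ] x [-0.999  0.033  0.   ] z [-0.    -0.001 -1.   ] F [ 0.4  0.4 -1. ] gap 59.9
[ 0.61  0.47 -1.47  2.05  0.53  1.11  0.43]
t 12.8 tcp [0.3747 0.2267 0.222 ] x [-0.999  0.033  0.   ] z [-0.    -0.001 -1.   ] F [ 0.4  0.4 -1. ] gap 59.9
shift units [ -1.57  -17.027  -1.496]
```

```bash
python3 -m crank '[[[-0.25,-0.9,-0.3,0,0,0,70],[-0.25,-0.9,-0.3,0,0,0,70],[-0.25,-0.9,-0.3,0,0,0,70],[-0.25,-0.9,-0.3,0,0,0,70],[-0.25,-0.9,-0.3,0,0,0,70]]]'
python3 -m crank '[[[-0.25,-0.9,-0.3,0,0,0,70],[-0.25,-0.9,-0.3,0,0,0,70],[-0.25,-0.9,-0.3,0,0,0,70],[-0.25,-0.9,0,0,0,0,70],[-0.25,-0.9,0,0,0,0,70]]]'
python3 -m crank '[[[0.15,-0.9,0,0,0,0,70],[0.15,-0.9,0,0,0,0,70],[0.15,-0.9,0,0,0,0,70],[0.15,-0.9,0,0,0,0,70],[0.15,-0.9,0,0,0,0,70]]]'
python3 -m crank '[[[0.15,-0.9,0,0,0,0,70],[0.15,-0.9,0,0,0,0,70],[0.15,-0.9,0,0,0,0,70],[0,0,0,0,0,0.12,70],[0,0,0,0,0,0.12,70]]]'
python3 -m crank '[[[0,0,0,0,0,0.12,70],[0,0,0,0,0,0.12,70],[0,0,0,0,0,0.12,70],[0,0,0,0,0,0.12,70],[0,0,0,0,0,0.12,70]]]'
python3 -m crank '[[[0,0,0,0,0,0.12,70],[0,0,0,0,0,0.12,70],[0,0,0,0,0,0.12,70],[0,0,0,0,0,0.12,70],[0,0,0,0,0,0.12,70]]]'
python3 -m crank '[[[0,0,0,0,0,0.12,70],[0,0,0,0,0,0.12,70],[0,0,0,0,0,0.12,70],[0,0,0,0,0,0,70],[0,0,0,0,0,0,70]]]'
python3 -c "
from h import *
s,r=st();print(np.round(s['joint_positions'],2));save('wrist','w3');go([.384,-.225,.27],1.27)"
```

```text
time: 13.22
tcp_pos: [0.4023, 0.1124, 0.2587]
tool_rot: [0.016, 1.0, -0.001, -0.0]
wrist_force: [0.4, 0.2, 0.1]
finger_gap: 0.821
time: 13.63
tcp_pos: [0.4301, -0.0014, 0.2814]
tool_rot: [0.017, 1.0, -0.002, 0.0]
wrist_force: [-0.1, 0.1, -0.1]
finger_gap: 0.823
time: 14.05
tcp_pos: [0.4067, -0.1126, 0.2809]
tool_rot: [0.017, 1.0, -0.001, -0.001]
wrist_force: [0.4, 0.7, 0.4]
finger_gap: 0.82
time: 14.47
tcp_pos: [0.3932, -0.1799, 0.2807]
tool_rot: [0.14, 0.99, 0.0, -0.0]
wrist_force: [0.5, 0.3, -0.6]
finger_gap: 0.819
time: 14.88
tcp_pos: [0.3936, -0.1784, 0.281]
tool_rot: [0.425, 0.905, -0.001, -0.0]
wrist_force: [-0.4, 1.4, -0.4]
finger_gap: 0.818
time: 15.3
tcp_pos: [0.3937, -0.1783, 0.2809]
tool_rot: [0.674, 0.739, -0.001, -0.0]
wrist_force: [0.9, -0.4, -0.0]
finger_gap: 0.819
time: 15.72
tcp_pos: [0.3939, -0.1783, 0.281]
tool_rot: [0.792, 0.61, -0.0, 0.0]
wrist_force: [-0.4, 0.0, -0.3]
finger_gap: 0.814
t 15.72 tcp [ 0.3939 -0.1783  0.281 ] x [ 0.255  0.967 -0.001] z [-0.001 -0.001 -1.   ] F [-0.4  0.  -0.3] gap 69.5
[ 1.44  0.1  -1.12  1.99  0.1   1.11  0.02]
t 15.77 tcp [ 0.394  -0.1784  0.281 ] x [ 0.255  0.967 -0.001] z [-0.    -0.001 -1.   ] F [-0.3  0.3  0.1] gap 70.0
shift units [-1.906  0.089  0.44 ] rotvec tool [-0.     0.001  0.043]
```

View pics/w3.png

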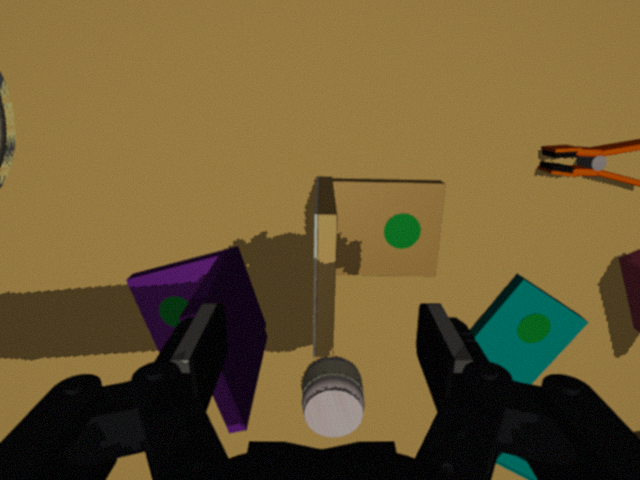

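```bash
python3 - <<'E'
from h import *
p=np.load('pics/w3.npy')
a=unproj('wrist',[(314,212),(336,212),(314,356),(328,357)],.158,p)[:,:2]; print(np.round(a,4))
d=(a[0]+a[1]-a[2]-a[3])/2; print(np.linalg.norm(d),'yaw',np.arctan2(-d[0],d[1]),'centre',a.mean(0))
m=unproj('wrist',[(402,231)],.018,p)[0,:2]; b=unproj('wrist',[(332,180),(445,183),(436,276)],.018,p)[:,:2]
print('mark',m,np.linalg.norm(b[0]-b[1]),'yaw',np.arctan2(*(b[1]-b[0])[::-1]),np.arctan2(-(b[1]-b[2])[0],(b[1]-b[2])[1]))
y=np.arctan2(*(b[1]-b[0])[::-1]); print('panel from mark',m-.08*np.array([np.cos(y),np.sin(y)]))
go(list(a.mean(0))+[.128],y+np.pi/2)
E
```

```text
[[ 0.3915 -0.1693]
 [ 0.4054 -0.1729]
 [ 0.3628 -0.2754]
 [ 0.3726 -0.2789]]
0.11043564623475136 yaw -0.28232252186510587 centre [ 0.383098   -0.22414382]
mark [ 0.46053927 -0.24752875] 0.11113391037084291 yaw -0.28295050711729736 -0.2631640220255686
panel from mark [ 0.3837204  -0.22519354]
t 15.77 tcp [ 0.394  -0.1784  0.281 ] x [ 0.255  0.967 -0.001] z [-0.    -0.001 -1.   ] F [-0.3  0.3  0.1] gap 70.0
shift units [-1.879  0.047  6.12 ] rotvec tool [-0.     0.001  0.025]
```

```bash
python3 -m crank '[[[-0.94,0.02,0,0,0,0.025,70],[-0.94,0.02,0,0,0,0,70],[0,0,0.9,0,0,0,60],[0,0,0.9,0,0,0,50],[0,0,0.9,0,0,0,50]]]'
python3 -m crank '[[[0,0,0.9,0,0,0,50],[0,0,0.9,0,0,0,50],[0,0,0.9,0,0,0,50],[0,0,0.9,0,0,0,50],[0,0,0.46,0,0,0,50]]]'
python3 -m crank '[[[0,0,0,0,0,0,30],[0,0,0,0,0,0,20],[0,0,0,0,0,0,8],[0,0,0,0,0,0,8],[0,0,0,0,0,0,8]]]' 110
python3 -c "
from h import *
s,r=st();print(s['torque'])"
```

```text
time: 16.18
tcp_pos: [0.3822, -0.2254, 0.2128]
tool_rot: [0.801, 0.599, -0.0, 0.001]
wrist_force: [-0.4, -0.1, 0.2]
finger_gap: 0.588
time: 16.6
tcp_pos: [0.3809, -0.2239, 0.1095]
tool_rot: [0.8, 0.599, -0.0, -0.002]
wrist_force: [-0.3, 0.0, -0.0]
finger_gap: 0.588
time: 17.02
tcp_pos: [0.3831, -0.2246, 0.1128]
tool_rot: [0.801, 0.599, 0.0, 0.001]
wrist_force: [-0.2, -0.5, 0.5]
finger_gap: 0.16
t 17.02 tcp [ 0.3831 -0.2246  0.1128] x [ 0.283  0.959 -0.001] z [ 0.001 -0.001 -1.   ] F [-0.2 -0.5  0.5] gap 13.6
[0.05989721 0.01158464 0.071005  ]
```

```bash
python3 -m crank '[[[0,0,-0.2,0,0,0,8],[0,0,-0.4,0,0,0,8],[0,0,-0.6,0,0,0,8],[0,0,-0.7,0,0,0,8],[0,0,-0.7,0,0,0,8]]]'
python3 -m crank '[[[0,0,-0.4,0,0,-0.05,8],[0,0,-0.2,0,0,-0.06,8],[0,0,0,0,0,-0.06,8],[0,0,0,0,0,-0.05,8],[0.4,0.1,0,0,0,0,8]]]'
python3 -m crank '[[[0.7,0.18,0,0,0,0,8],[0.7,0.18,0,0,0,0,8],[0.7,0.18,0,0,0,0,8],[0.7,0.18,0,0,0,0,8],[0.7,0.18,0,0,0,0,8]]]'
python3 -m crank '[[[0.7,0.18,0,0,0,0,8],[0.7,0.18,0,0,0,0,8],[0.7,0.18,0,0,0,0,8],[0.7,0.18,0,0,0,0,8],[0.7,0.18,0,0,0,0,8]]]'
python3 -m crank '[[[0.7,0.18,0,0,0,0,8],[0.7,0.18,0,0,0,0,8],[0.7,0.18,0,0,0,0,8],[0.7,0.18,0,0,0,0,8],[0.5,0.15,0,0,0,0,8]]]'
python3 -m crank '[[[0.3,0.1,0,0,0,0,8],[0,0,0,0,0,0,8],[0,0,0,0,0,0,8]]]'
python3 -c "
from h import *
go([.474,.0465,.129],1.5);save('wrist','w4');save('scene','s4')
a=cv2.imread('pics/w4.png');b=cv2.imread('pics/s4.png')[180:420,200:520]
cv2.imwrite('pics/c4.png',np.vstack([cv2.resize(a,(400,300)),cv2.resize(b,(400,300),interpolation=cv2.INTER_CUBIC)]))"
```

```text
time: 17.43
tcp_pos: [0.3821, -0.2235, 0.1781]
tool_rot: [0.801, 0.599, -0.0, -0.0]
wrist_force: [0.6, 0.3, -3.2]
finger_gap: 0.158
time: 17.85
tcp_pos: [0.385, -0.2157, 0.1926]
tool_rot: [0.731, 0.683, -0.001, 0.0]
wrist_force: [-0.3, -0.1, -3.8]
finger_gap: 0.161
time: 18.27
tcp_pos: [0.414, -0.1266, 0.1923]
tool_rot: [0.731, 0.683, -0.0, -0.0]
wrist_force: [0.5, 0.2, -3.9]
finger_gap: 0.162
time: 18.68
tcp_pos: [0.4421, -0.0408, 0.1924]
tool_rot: [0.731, 0.683, -0.0, 0.0]
wrist_force: [0.2, 0.3, -3.5]
finger_gap: 0.161
time: 19.1
tcp_pos: [0.4694, 0.0411, 0.1926]
tool_rot: [0.73, 0.683, 0.0, -0.0]
wrist_force: [0.2, -0.1, -3.4]
finger_gap: 0.163
time: 19.35
tcp_pos: [0.4721, 0.0459, 0.192]
tool_rot: [0.73, 0.683, -0.0, -0.0]
wrist_force: [-0.4, -0.5, -4.2]
finger_gap: 0.165
t 19.35 tcp [0.4721 0.0459 0.192 ] x [ 0.066  0.998 -0.   ] z [-0. -0. -1.] F [-0.4 -0.5 -4.2] gap 14.1
shift units [0.031 0.073 2.521] rotvec tool [-0.     0.     0.004]
```

View pics/c4.png

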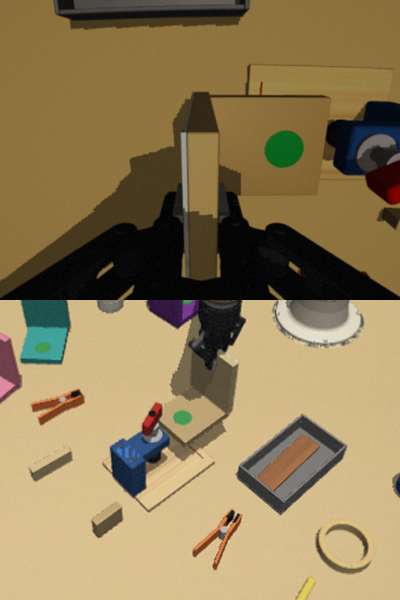

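```bash
python3 -m crank '[[[0,0,0.5,0,0,0.002,8],[0,0,0.7,0,0,0,8],[0,0,0.7,0,0,0,8],[0,0,0.4,0,0,0,8],[0,0,0.18,0,0,0,8]]]'
python3 -m crank '[[[0.01,0.3,0,0,0,0,8],[0.01,0.5,0,0,0,0,8],[0,0.5,0,0,0,0,8],[0,0.5,0,0,0,0,8],[0,0.4,0,0,0,0,8]]]'
python3 -m crank '[[[0,0.4,0,0,0,0,8],[0,0.3,0,0,0,0,8],[0,0.2,0,0,0,0,8],[0,0.1,0,0,0,0,8],[0,0.08,0,0,0,0,8]]]'
python3 -m crank '[[[0,0,0,0,0,0,8],[0,0,0,0,0,0,8]]]'
python3 -c "
from h import *
go([.5539,.0408,.1248],1.5);save('wrist','w5');save('scene','s5')
a=cv2.imread('pics/w5.png');b=cv2.imread('pics/s5.png')[220:370,250:450]
cv2.imwrite('pics/c5.png',np.hstack([cv2.resize(a,(400,300)),cv2.resize(b,(400,300),interpolation=cv2.INTER_CUBIC)]))"
```

```text
time: 19.87
tcp_pos: [0.471, 0.0447, 0.1278]
tool_rot: [0.731, 0.682, -0.001, -0.001]
wrist_force: [-0.1, -0.7, -3.2]
finger_gap: 0.163
time: 20.28
tcp_pos: [0.5298, 0.0421, 0.1308]
tool_rot: [0.731, 0.682, 0.001, 0.001]
wrist_force: [0.7, -0.2, -3.3]
finger_gap: 0.162
time: 20.7
tcp_pos: [0.5544, 0.0405, 0.1299]
tool_rot: [0.731, 0.682, -0.0, -0.0]
wrist_force: [-0.1, 0.8, -3.2]
finger_gap: 0.162
time: 20.87
tcp_pos: [0.5539, 0.0405, 0.1299]
tool_rot: [0.731, 0.682, -0.0, -0.0]
wrist_force: [0.4, 0.2, -3.5]
finger_gap: 0.165
t 20.87 tcp [0.5539 0.0405 0.1299] x [ 0.069  0.998 -0.   ] z [-0. -0. -1.] F [ 0.4  0.2 -3.5] gap 14.1
shift units [ 0.011 -0.002  0.202] rotvec tool [-0.     0.     0.002]
```

View pics/c5.png

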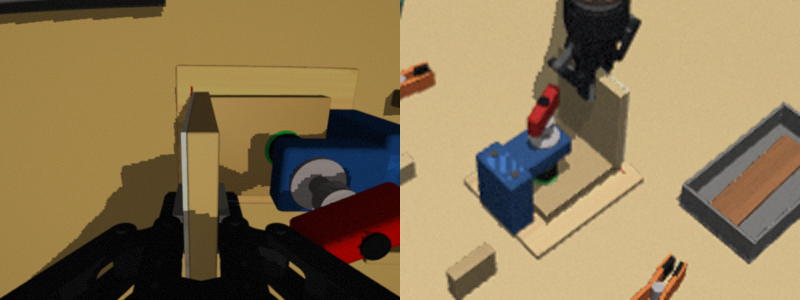

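```bash
python3 -m crank '[[[0,0,0.08,0,0,0,8],[0,0,0.08,0,0,0,8],[0,0,0.06,0,0,0,8],[0,0,0,0,0,0,8],[0,0,0,0,0,0,8]]]'
python3 -m crank '[[[0,0,0,0,0,0,18],[0,0,0,0,0,0,25],[0,0,0,0,0,0,40],[0,0,0,0,0,0,40],[0,0,0,0,0,0,40]]]'
python3 -m crank '[[[0,0,-0.5,0,0,0,40],[0,0,-0.9,0,0,0,40],[0,0,-0.9,0,0,0,40],[0,0,-0.9,0,0,0,40],[0,0,-0.9,0,0,0,40]]]'
python3 -m crank '[[[0,0,-0.5,0,0,0,40],[0,0,0,0,0,0,40]]]'
python3 -c "
from h import *
s,r=st();print(np.round(s['joint_positions'],2));save('scene','s6');save('top','t6');save('wrist','w6');go([.634,.035,.25],3.475-np.pi)
b=cv2.imread('pics/s6.png')[220:370,250:450];c=cv2.imread('pics/w6.png')
cv2.imwrite('pics/c6.png',np.hstack([cv2.resize(b,(400,300),interpolation=cv2.INTER_CUBIC),cv2.resize(c,(400,300))]))"
```

```text
time: 21.38
tcp_pos: [0.5542, 0.0403, 0.1248]
tool_rot: [0.731, 0.682, -0.0, 0.0]
wrist_force: [-2.2, -1.0, 4.2]
finger_gap: 0.159
time: 21.8
tcp_pos: [0.5513, 0.0406, 0.1235]
tool_rot: [0.731, 0.683, -0.002, -0.002]
wrist_force: [-7.9, 0.0, 2.3]
finger_gap: 0.468
time: 22.22
tcp_pos: [0.555, 0.0409, 0.2288]
tool_rot: [0.731, 0.682, 0.001, 0.0]
wrist_force: [0.8, 0.3, -0.1]
finger_gap: 0.467
time: 22.38
tcp_pos: [0.5567, 0.0412, 0.2429]
tool_rot: [0.731, 0.682, 0.002, 0.002]
wrist_force: [0.3, 0.7, -0.3]
finger_gap: 0.471
t 22.38 tcp [0.5567 0.0412 0.2429] x [0.069 0.998 0.001] z [ 0.006  0.    -1.   ] F [ 0.3  0.7 -0.3] gap 40.2
[ 0.66  0.47 -1.02  1.77  0.44  1.15 -0.57]
t 22.53 tcp [0.554  0.04   0.2387] x [ 0.069  0.998 -0.   ] z [-0.001 -0.    -1.   ] F [-0.3 -0.6  0.1] gap 39.9
shift units [ 0.02   3.205 -0.455] rotvec tool [-0.000e+00  1.000e-03  1.168e+00]
```

View pics/c6.png

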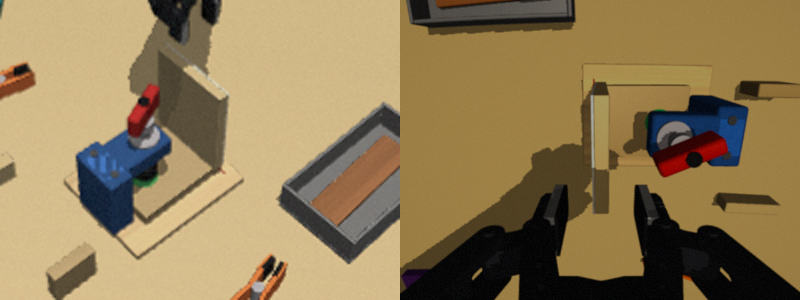

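```bash
python3 - <<'E'
from h import *
p=np.load('pics/w6.npy')
a=unproj('wrist',[(309,155),(333,155),(310,341),(333,341)],.17,p)[:,:2]
d=(a[0]+a[1]-a[2]-a[3])/2; print(np.round(a,4),np.linalg.norm(d),'yaw',np.arctan2(-d[0],d[1]),'centre',a.mean(0))
E
python3 -m crank '[[[0,0.65,-0.3,0,0,0,45],[0,0.65,-0.2,0,0,0,45],[0,0.65,0,0,0,0,45],[0,0.65,0,0,0,0,45],[0.02,0.6,0,0,0,0,45]]]'
python3 -m crank '[[[0,0,0,0,0,-0.12,45],[0,0,0,0,0,-0.12,45],[0,0,0,0,0,-0.12,45],[0,0,0,0,0,-0.12,45],[0,0,0,0,0,-0.12,45]]]'
python3 -m crank '[[[0,0,0,0,0,-0.12,45],[0,0,0,0,0,-0.12,45],[0,0,0,0,0,-0.12,45],[0,0,0,0,0,-0.12,45],[0,0,0,0,0,-0.12,45]]]'
python3 -m crank '[[[0,0,0,0,0,-0.12,45],[0,0,0,0,0,-0.12,45],[0,0,0,0,0,-0.12,45],[0,0,0,0,0,-0.12,45],[0,0,0,0,0,-0.12,45]]]'
python3 -m crank '[[[0,0,0,0,0,-0.12,45],[0,0,0,0,0,-0.05,45],[0,0,0,0,0,0,45],[0,0,0,0,0,0,45]]]'
python3 -c "
from h import *
s,r=st();print(np.round(s['joint_positions'],2));go([.6335,.035,.1445],3.475)"
```

```text
[[ 0.5525  0.0927]
 [ 0.5645  0.0919]
 [ 0.5447 -0.0141]
 [ 0.558  -0.015 ]] 0.10707567123910461 yaw -0.06697468741660036 centre [0.55493546 0.03888236]
time: 22.95
tcp_pos: [0.6344, 0.0348, 0.2499]
tool_rot: [0.731, 0.682, -0.001, -0.001]
wrist_force: [0.3, 0.6, -0.2]
finger_gap: 0.528
time: 23.37
tcp_pos: [0.6334, 0.0353, 0.2498]
tool_rot: [0.494, 0.869, -0.001, -0.001]
wrist_force: [0.2, 0.6, -0.6]
finger_gap: 0.527
time: 23.78
tcp_pos: [0.6335, 0.0353, 0.2499]
tool_rot: [0.215, 0.977, -0.0, -0.001]
wrist_force: [-0.3, -0.3, 0.3]
finger_gap: 0.528
time: 24.2
tcp_pos: [0.6335, 0.0353, 0.2499]
tool_rot: [-0.083, 0.997, 0.0, -0.001]
wrist_force: [-0.6, -0.0, 0.0]
finger_gap: 0.53
time: 24.53
tcp_pos: [0.6337, 0.0355, 0.2503]
tool_rot: [-0.164, 0.987, 0.0, -0.001]
wrist_force: [1.5, -0.1, -1.0]
finger_gap: 0.527
t 24.53 tcp [0.6337 0.0355 0.2503] x [-0.946 -0.323  0.002] z [-0.002  0.001 -1.   ] F [ 1.5 -0.1 -1. ] gap 45.0
[ 0.72  0.84 -1.36  1.55  0.82  1.43  1.2 ]
t 24.53 tcp [0.6337 0.0355 0.2503] x [-0.946 -0.323  0.002] z [-0.002  0.001 -1.   ] F [ 1.5 -0.1 -1. ] gap 45.0
shift units [ 0.005 -0.021  4.232] rotvec tool [ 0.001 -0.002 -0.005]
```

```bash
python3 -m crank '[[[0,0,0.85,0,0,0,45],[0,0,0.85,0,0,0,45],[0,0,0.85,0,0,0,45],[0,0,0.85,0,0,0,45],[0,0,0.83,0,0,0,45]]]'
python3 -m crank '[[[0,0,0,0,0,0,30],[0,0,0,0,0,0,20],[0,0,0,0,0,0,8],[0,0,0,0,0,0,8],[0,0,0,0,0,0,8]]]' 60
python3 -c "
from h import *
st()"
python3 -m crank '[[[0,0,0.024,0,0,0.12,8],[0,0,0.024,0,0,0.12,8],[0,0,0.024,0,0,0.12,8],[0,0,0.024,0,0,0.12,8],[0,0,0.024,0,0,0.12,8]]]'
python3 -m crank '[[[0,0,0.024,0,0,0.12,8],[0,0,0.024,0,0,0.12,8],[0,0,0.024,0,0,0.12,8],[0,0,0.024,0,0,0.12,8],[0,0,0.024,0,0,0.12,8]]]'
python3 -m crank '[[[0,0,0.024,0,0,0.12,8],[0,0,0.024,0,0,0.12,8],[0,0,0.024,0,0,0.12,8],[0,0,0.024,0,0,0.12,8],[0,0,0.024,0,0,0.12,8]]]'
python3 -c "
from h import *
s,r=st();print(s['torque'])"
```

```text
time: 24.95
tcp_pos: [0.6338, 0.0353, 0.1445]
tool_rot: [-0.163, 0.987, -0.0, -0.0]
wrist_force: [0.6, 1.1, -0.1]
finger_gap: 0.528
time: 25.37
tcp_pos: [0.6341, 0.0352, 0.1464]
tool_rot: [-0.164, 0.986, -0.0, -0.0]
wrist_force: [-0.4, -1.1, -7.1]
finger_gap: 0.174
t 25.37 tcp [0.6341 0.0352 0.1464] x [-0.946 -0.324  0.   ] z [-0. -0. -1.] F [-0.4 -1.1 -7.1] gap 14.9
time: 25.78
tcp_pos: [0.6342, 0.0348, 0.1434]
tool_rot: [0.138, 0.99, -0.0, 0.0]
wrist_force: [-0.5, -1.9, -6.5]
finger_gap: 0.179
time: 26.2
tcp_pos: [0.6341, 0.0345, 0.1403]
tool_rot: [0.424, 0.906, -0.001, 0.0]
wrist_force: [-1.3, -2.1, -8.0]
finger_gap: 0.177
time: 26.62
tcp_pos: [0.6338, 0.0343, 0.1373]
tool_rot: [0.673, 0.74, -0.001, 0.0]
wrist_force: [-1.0, -4.0, -7.1]
finger_gap: 0.178
t 26.62 tcp [0.6338 0.0343 0.1373] x [-0.095  0.996 -0.002] z [-0.001 -0.002 -1.   ] F [-1.  -4.  -7.1] gap 15.2
[-0.58254538  0.0953091   0.16063864]
```

```bash
python3 -m crank '[[[0,0,0.024,0,0,0.12,8],[0,0,0.024,0,0,0.12,8],[0,0,0.024,0,0,0.12,8],[0,0,0.024,0,0,0.12,8],[0,0,0.024,0,0,0.12,8]]]'
python3 -m crank '[[[0,0,0.024,0,0,0.12,8],[0,0,0.024,0,0,0.12,8],[0,0,0,0,0,0,8],[0,0,0,0,0,0,8]]]'
python3 -c "
from h import *
s,r=st();print(s['torque'],np.round(s['joint_positions'],2),'knob',np.arctan2(r.as_matrix()[1,0],r.as_matrix()[0,0])+.07)"
python3 -m crank '[[[0,0,0,0,0,0,18],[0,0,0,0,0,0,25],[0,0,0,0,0,0,40],[0,0,0,0,0,0,45],[0,0,0,0,0,0,45]]]'
python3 -m crank '[[[0,0,-0.5,0,0,0,45],[0,0,-0.9,0,0,0,45],[0,0,-0.9,0,0,0,45],[0,0,-0.9,0,0,0,45],[0,0,-0.9,0,0,0,45]]]'
python3 -m crank '[[[0,0,-0.7,0,0,0,45],[0,0,0,0,0,0,45],[0,0,0,0,0,0,45]]]'
python3 -c "
from h import *
save('wrist','w7');save('top','t7');s,r=st();print(np.round(s['joint_positions'],2))
c=cv2.imread('pics/w7.png');b=cv2.imread('pics/t7.png')[160:310,170:410]
cv2.imwrite('pics/c7.png',np.vstack([cv2.resize(c,(400,300)),cv2.resize(b,(400,250),interpolation=cv2.INTER_CUBIC)]))"
```

```text
time: 27.03
tcp_pos: [0.6335, 0.0344, 0.1344]
tool_rot: [0.861, 0.508, -0.001, 0.001]
wrist_force: [-1.9, -3.1, -5.5]
finger_gap: 0.176
time: 27.37
tcp_pos: [0.6334, 0.0344, 0.1332]
tool_rot: [0.914, 0.405, -0.001, 0.001]
wrist_force: [-4.0, -4.4, -3.4]
finger_gap: 0.176
t 27.37 tcp [0.6334 0.0344 0.1332] x [ 0.671  0.741 -0.003] z [-0.001 -0.002 -1.   ] F [-4.  -4.4 -3.4] gap 15.0
[-0.96333205  0.61185428 -0.04473264] [ 0.43  0.67 -0.74  1.66  0.52  1.02 -1.23] knob 0.9050242058680185
time: 27.78
tcp_pos: [0.6349, 0.0362, 0.1336]
tool_rot: [0.914, 0.405, 0.001, -0.0]
wrist_force: [0.2, -1.1, 0.3]
finger_gap: 0.529
time: 28.2
tcp_pos: [0.6343, 0.0359, 0.2377]
tool_rot: [0.915, 0.404, 0.0, -0.0]
wrist_force: [-0.1, -0.6, -0.7]
finger_gap: 0.524
time: 28.45
tcp_pos: [0.6351, 0.0358, 0.2549]
tool_rot: [0.915, 0.404, 0.001, 0.001]
wrist_force: [-0.4, -0.8, 0.4]
finger_gap: 0.531
t 28.55 tcp [0.6338 0.0353 0.2525] x [ 0.673  0.739 -0.001] z [-0.001 -0.    -1.   ] F [-0.6 -0.7  0.1] gap 45.1
[ 0.47  0.55 -0.81  1.56  0.41  1.22 -1.15]
```

View pics/c7.png

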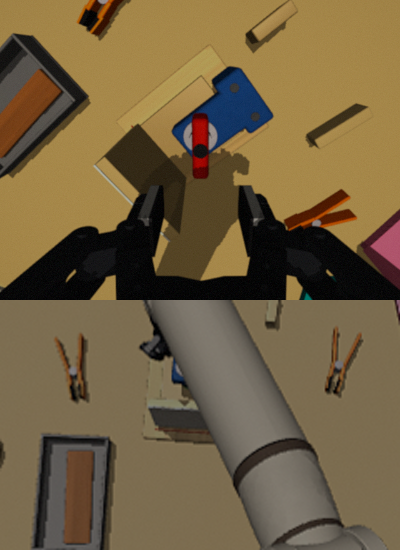

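```bash
python3 -m crank '[[[0.8,-0.37,0,0,0,0,60],[0.8,-0.37,0,0,0,0,60],[0.8,-0.37,0,0,0,0,60],[0.8,-0.37,0,0,0,0,60],[0.8,-0.37,0,0,0,0,60]]]'
python3 -m crank '[[[0.8,-0.37,0.2,0,0,0,60],[0.8,-0.37,0.3,0,0,0,60],[0.8,-0.37,0.3,0,0,0,60],[0.8,-0.37,0.3,0,0,0,60],[0.8,-0.37,0.3,0,0,0,60]]]'
python3 -m crank '[[[0,0,0.3,0,0,0.12,60],[0,0,0.3,0,0,0.12,60],[0,0,0,0,0,0.12,60],[0,0,0,0,0,0.12,60],[0,0,0,0,0,0.12,60]]]'
python3 -m crank '[[[0,0,0,0,0,0.06,60],[0,0,0,0,0,0,60],[0,0,0,0,0,0,60]]]'
python3 -c "
from h import *
s,r=st();print(np.round(s['joint_positions'],2));save('wrist','w8');go([.70,.245,.2],.17)"
```

```text
time: 28.97
tcp_pos: [0.6668, 0.1411, 0.2512]
tool_rot: [0.915, 0.404, -0.001, -0.0]
wrist_force: [0.5, 0.2, -0.7]
finger_gap: 0.7
time: 29.38
tcp_pos: [0.7, 0.2462, 0.2156]
tool_rot: [0.915, 0.404, -0.002, -0.0]
wrist_force: [0.1, 0.3, 0.4]
finger_gap: 0.701
time: 29.8
tcp_pos: [0.6995, 0.2452, 0.2005]
tool_rot: [0.994, 0.113, -0.002, 0.0]
wrist_force: [-0.3, -0.4, 0.8]
finger_gap: 0.702
time: 30.05
tcp_pos: [0.6999, 0.2454, 0.2016]
tool_rot: [0.996, 0.087, -0.001, 0.0]
wrist_force: [-0.5, -0.5, -0.2]
finger_gap: 0.704
t 30.05 tcp [0.6999 0.2454 0.2016] x [ 0.985  0.173 -0.002] z [-0.002 -0.001 -1.   ] F [-0.5 -0.5 -0.2] gap 60.1
[-0.01  0.74 -0.62  1.3   0.42  1.24 -2.04]
t 30.1 tcp [0.7    0.2454 0.2018] x [ 0.985  0.173 -0.002] z [-0.002 -0.001 -1.   ] F [-0.1 -0.4  0.7] gap 60.0
shift units [-0.003  0.016  0.073] rotvec tool [0.    0.002 0.004]
```

View pics/w8.png

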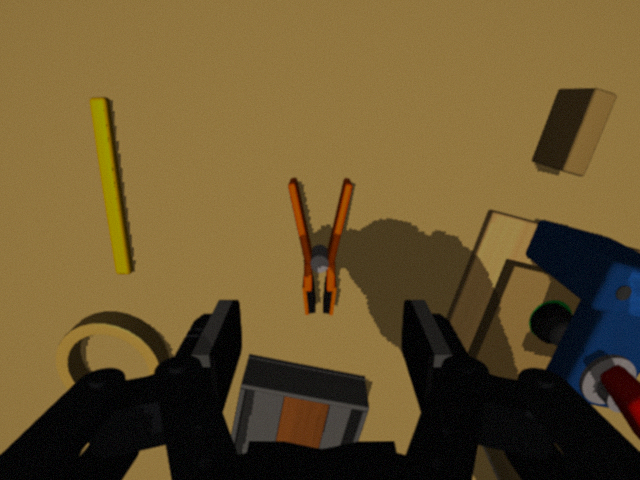

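```bash
python3 - <<'E'
from h import *
p=np.load('pics/w8.npy')
a=unproj('wrist',[(293,181),(348,181),(319,257),(309,289),(332,289)],[.028,.028,.028,.028,.028],p)[:,:2]; print(np.round(a,4))
h=(a[0]+a[1])/2; j=(a[3]+a[4])/2; d=h-j; y=np.arctan2(d[1],d[0]); print('yaw handleward',y,np.linalg.norm(h-a[2]),np.linalg.norm(a[0]-a[1]))
t=a[2]+.05*np.array([np.cos(y),np.sin(y)]); go(list(t)+[.005],y)
E
```

```text
[[0.7142 0.2702]
 [0.7214 0.229 ]
 [0.6565 0.2401]
 [0.6271 0.2434]
 [0.6304 0.2246]]
yaw handleward 0.17364514238851428 0.062012803137966026 0.04184891227486357
t 30.1 tcp [0.7    0.2454 0.2018] x [ 0.985  0.173 -0.002] z [-0.002 -0.001 -1.   ] F [-0.1 -0.4  0.7] gap 60.0
shift units [ 0.263 -0.094  7.872] rotvec tool [0.    0.002 0.001]
```

```bash
python3 -m crank '[[[0.19,-0.07,0.85,0,0,0,65],[0,0,0.9,0,0,0,65],[0,0,0.9,0,0,0,65],[0,0,0.9,0,0,0,65],[0,0,0.9,0,0,0,65]]]' 30
python3 -m crank '[[[0,0,0.9,0,0,0,65],[0,0,0.9,0,0,0,65],[0,0,0.9,0,0,0,65],[0,0,0.7,0,0,0,65],[0,0,0,0,0,0,60]]]' 30
python3 -m crank '[[[0,0,0,0,0,0,45],[0,0,0,0,0,0,35],[0,0,0,0,0,0,25],[0,0,0,0,0,0,15],[0,0,0,0,0,0,15]]]' 30
python3 -m crank '[[[0,0,0,0,0,0,15],[0,0,0,0,0,0,15],[0,0,0,0,0,0,15]]]' 30
python3 -c "
from h import *
st()"
```

```text
time: 30.52
tcp_pos: [0.7047, 0.2479, 0.0903]
tool_rot: [0.996, 0.087, -0.0, -0.0]
wrist_force: [-0.5, 0.3, 0.3]
finger_gap: 0.764
time: 30.93
tcp_pos: [0.7016, 0.2465, 0.0013]
tool_rot: [0.996, 0.087, -0.004, 0.001]
wrist_force: [-0.7, -0.7, -0.6]
finger_gap: 0.704
time: 31.35
tcp_pos: [0.7061, 0.2486, 0.0085]
tool_rot: [0.996, 0.086, 0.001, -0.0]
wrist_force: [1.3, 0.4, 0.7]
finger_gap: 0.196
time: 31.6
tcp_pos: [0.7061, 0.2486, 0.0084]
tool_rot: [0.996, 0.086, 0.001, -0.0]
wrist_force: [0.3, -0.3, 5.9]
finger_gap: 0.197
t 31.6 tcp [0.7061 0.2486 0.0084] x [0.985 0.171 0.003] z [ 0.002  0.001 -1.   ] F [ 0.3 -0.3  5.9] gap 16.8
```

```bash
python3 -m crank '[[[0,0,-0.4,0,0,0,15],[0,0,-0.8,0,0,0,15],[0,0,-0.8,0,0,0,15],[0,0,-0.8,0,0,0,15],[0,0,-0.8,0,0,0,15]]]'
python3 -m crank '[[[0,0,0,0,0,-0.12,15],[0,0,0,0,0,-0.12,15],[0,0,0,0,0,-0.12,15],[0,0,0,0,0,-0.12,15],[0,0,0,0,0,-0.12,15]]]'
python3 -m crank '[[[0,0,0,0,0,-0.12,15],[0,0,0,0,0,-0.12,15],[0,0,0,0,0,-0.12,15],[0,0,0,0,0,-0.12,15],[0,0,0,0,0,-0.12,15]]]'
python3 -m crank '[[[0,0,0,0,0,-0.12,15],[0,-0.7,0,0,0,0,15],[-0.1,-0.8,0,0,0,0,15],[-0.2,-0.8,0,0,0,0,15],[-0.2,-0.8,0,0,0,0,15]]]'
python3 -m crank '[[[-0.2,-0.8,0,0,0,0,15],[-0.2,-0.8,0,0,0,0,15],[-0.2,-0.5,0,0,0,0,15],[0,0,0,0,0,0,15],[0,0,0,0,0,0,15]]]'
python3 -c "
from h import *
s,r=st();print(np.round(s['joint_positions'],2));save('wrist','w9');go([.567,.225,.0985],1.5)"
```

```text
time: 32.02
tcp_pos: [0.7044, 0.2479, 0.0976]
tool_rot: [0.996, 0.086, -0.001, 0.0]
wrist_force: [0.4, -0.7, -0.8]
finger_gap: 0.195
time: 32.43
tcp_pos: [0.7046, 0.2477, 0.097]
tool_rot: [0.925, 0.379, -0.0, 0.0]
wrist_force: [0.8, -0.8, -1.9]
finger_gap: 0.196
time: 32.85
tcp_pos: [0.7046, 0.2477, 0.0968]
tool_rot: [0.772, 0.636, -0.0, 0.0]
wrist_force: [0.6, 0.0, -0.7]
finger_gap: 0.198
time: 33.27
tcp_pos: [0.6253, 0.2416, 0.0967]
tool_rot: [0.734, 0.679, -0.0, -0.0]
wrist_force: [0.7, 0.5, -0.1]
finger_gap: 0.199
time: 33.68
tcp_pos: [0.5731, 0.2303, 0.0971]
tool_rot: [0.734, 0.679, -0.0, 0.001]
wrist_force: [1.8, -0.9, -0.4]
finger_gap: 0.197
t 33.68 tcp [0.5731 0.2303 0.0971] x [ 0.079  0.997 -0.001] z [ 0.    -0.001 -1.   ] F [ 1.8 -0.9 -0.4] gap 16.9
[ 0.2   0.75 -0.89  1.73  0.68  1.   -1.03]
t 33.73 tcp [0.574  0.2306 0.0972] x [ 0.079  0.997 -0.   ] z [ 0.001 -0.    -1.   ] F [ 0.9 -0.  -0.7] gap 16.7
shift units [-0.245 -0.263 -0.053] rotvec tool [ 0.001  0.    -0.009]
```

View pics/w9.png

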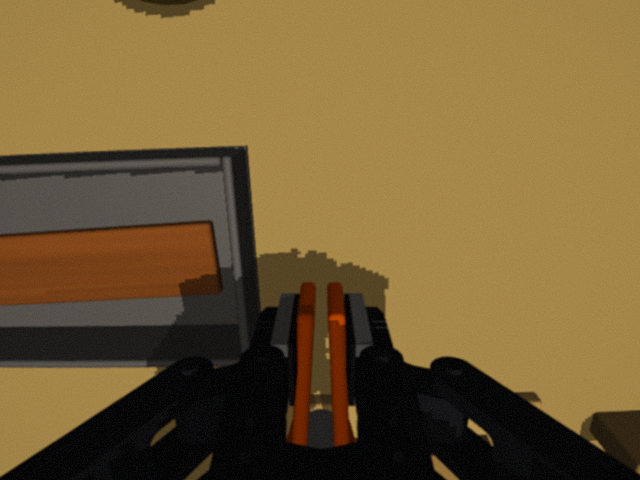

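```bash
python3 - <<'E'
from h import *
p=np.load('pics/w9.npy'); M=R.from_quat(p[3:]).as_matrix()
a=unproj('wrist',[(307,285),(336,285),(321,420)],.1168,p); print(np.round((a-p[:3])@M*1000,1))
y=-.07; px=np.array([np.cos(y),np.sin(y)]); py=np.array([-np.sin(y),np.cos(y)])
print('panel centre est', (np.array([.6335,.0352])-.08*px))
save('scene','s9'); b=cv2.imread('pics/s9.png')[210:390,250:490]; cv2.imwrite('pics/c9.png',cv2.resize(b,(800,600),interpolation=cv2.INTER_CUBIC))
E
```

```text
[[ 22.8  -4.3 -19.7]
 [ 22.8   5.  -19.7]
 [-31.2   0.2 -19.6]]
panel centre est [0.55369592 0.04079543]
```

View pics/c9.png

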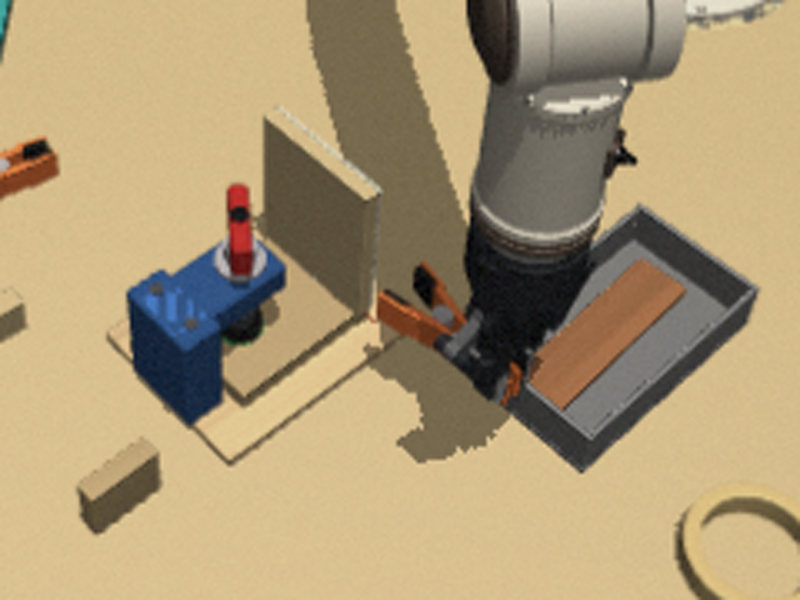

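```bash
python3 - <<'E'
from h import *
f=lambda x,y:(250+x*.3,210+y*.3)
a=unproj('scene',[f(265,117),f(372,197),f(278,107),f(381,187)],.17)[:,:2]; print(np.round(a,4)); c=a.mean(0); d=a[1]-a[0]; print(c,np.linalg.norm(d),np.arctan2(-d[0],d[1]))
j=unproj('scene',[f(385,292),f(420,268)],.1168)[:,:2]; print('jaw tips',np.round(j,4))
b=unproj('top',[(0,0)],0)
c=np.array([.5545,.0397]); y=-.07; py=np.array([-np.sin(y),np.cos(y)])
for k in(.175,.115): go(list(c+k*py)+[.0972],1.5)
E
```

```text
[[ 0.5573 -0.0115]
 [ 0.559   0.0961]
 [ 0.5433 -0.0117]
 [ 0.5476  0.0944]]
[0.55182131 0.04180507] 0.10754996091889213 -0.015795375808888637
jaw tips [[0.5827 0.1334]
 [0.549  0.1369]]
t 33.78 tcp [0.5744 0.2308 0.0971] x [0.08  0.997 0.   ] z [ 0.001  0.    -1.   ] F [ 0.1  0.6 -0.6] gap 16.9
shift units [-0.683 -0.252 -0.004] rotvec tool [ 0.001 -0.    -0.009]
t 33.78 tcp [0.5744 0.2308 0.0971] x [0.08  0.997 0.   ] z [ 0.001  0.    -1.   ] F [ 0.1  0.6 -0.6] gap 16.9
shift units [-3.083 -0.228 -0.004] rotvec tool [ 0.001 -0.    -0.009]
```

```bash
python3 -m crank '[[[-0.3,-0.08,0,0,0,-0.005,15],[-0.4,-0.1,0,0,0,0,15],[-0.38,-0.1,0,0,0,0,15],[0,0,0,0,0,0,15],[0,0,0,0,0,0,15]]]'
python3 -c "
from h import *
st();save('scene','s10'); save('top','t10')
b=cv2.imread('pics/s10.png')[238:313,325:425]; cv2.imwrite('pics/c10.png',cv2.resize(b,(800,600),interpolation=cv2.INTER_CUBIC))"
```

```text
time: 34.2
tcp_pos: [0.5643, 0.2029, 0.0965]
tool_rot: [0.733, 0.68, -0.0, 0.0]
wrist_force: [0.2, 0.2, -0.4]
finger_gap: 0.198
t 34.2 tcp [0.5643 0.2029 0.0965] x [ 0.076  0.997 -0.001] z [-0.    -0.001 -1.   ] F [ 0.2  0.2 -0.4] gap 16.9
```

View pics/c10.png

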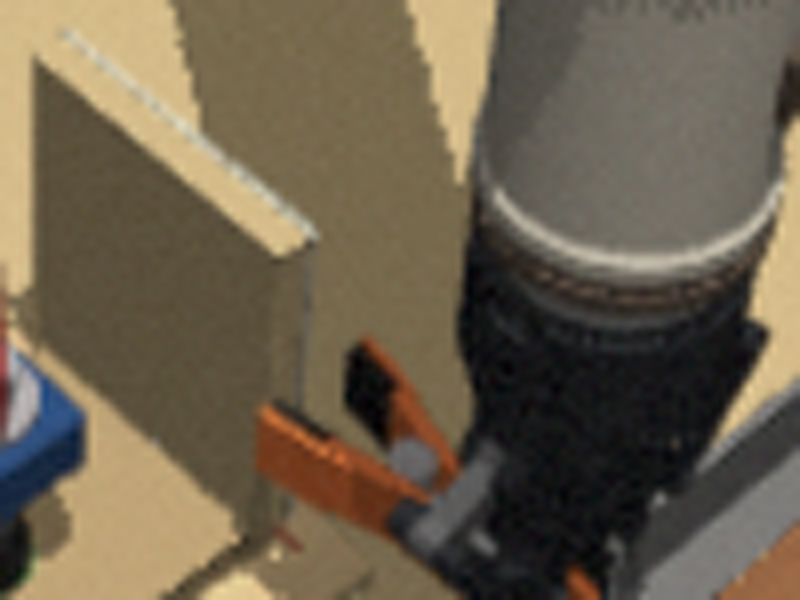

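```bash
python3 - <<'E'
from h import *
f=lambda x,y:(325+x/8,238+y/8)
a=unproj('scene',[f(35,58),f(282,257),f(65,30),f(318,233)],.17)[:,:2]; print(np.round(a,4),a.mean(0)); d=a[1]-a[0]; print(np.linalg.norm(d),np.arctan2(-d[0],d[1]))
j=unproj('scene',[f(262,405),f(275,408),f(350,345),f(367,338)],.116)[:,:2]; print('tips',np.round(j,4),j.mean(0))
p=np.load('pics/s10.npy');M=R.from_quat(p[3:]).as_matrix();print('tip from tcp',p[:2]-.096*M[:2,0])
# bottom of panel edge near foot top
b=unproj('scene',[f(258,545)],.03)[:,:2];print('back bottom',b)
E
```

```text
[[ 0.5579 -0.0113]
 [ 0.5636  0.0959]
 [ 0.5429 -0.0131]
 [ 0.5493  0.0972]] [0.55341828 0.04219204]
0.10741175188938523 -0.05297671573481265
tips [[0.5754 0.102 ]
 [0.5735 0.1055]
 [0.5394 0.1055]
 [0.5337 0.1073]] [0.55549911 0.10509738]
tip from tcp [0.55703168 0.10718346]
back bottom [[0.56563477 0.09663076]]
```

```bash
python3 -m crank '[[[-0.3,0.02,0,0,0,0,15],[-0.4,0,0,0,0,0,15],[-0.4,0,0,0,0,0,15],[-0.4,0,0,0,0,0,15],[-0.4,0,0,0,0,0,15]]]'
python3 -m crank '[[[0,0,0,0,0,0,15],[0,0,0,0,0,0,15]]]'
python3 -c "
from h import *
st();save('scene','s11');save('top','t11')
b=cv2.imread('pics/s11.png')[238:313,325:425]; t=cv2.imread('pics/t11.png')[185:260,220:320]; cv2.imwrite('pics/c11.png',np.hstack([cv2.resize(b,(400,300),interpolation=cv2.INTER_CUBIC),cv2.resize(t,(400,300),interpolation=cv2.INTER_CUBIC)]))"
```

```text
time: 34.72
tcp_pos: [0.5617, 0.156, 0.0968]
tool_rot: [0.733, 0.68, 0.001, 0.0]
wrist_force: [3.5, 6.2, -1.5]
finger_gap: 0.194
time: 34.88
tcp_pos: [0.5613, 0.155, 0.0966]
tool_rot: [0.734, 0.68, -0.001, 0.001]
wrist_force: [0.6, -0.7, -0.7]
finger_gap: 0.194
t 34.88 tcp [0.5613 0.155  0.0966] x [ 0.076  0.997 -0.002] z [-0.    -0.002 -1.   ] F [ 0.6 -0.7 -0.7] gap 16.6
```

View pics/c11.png

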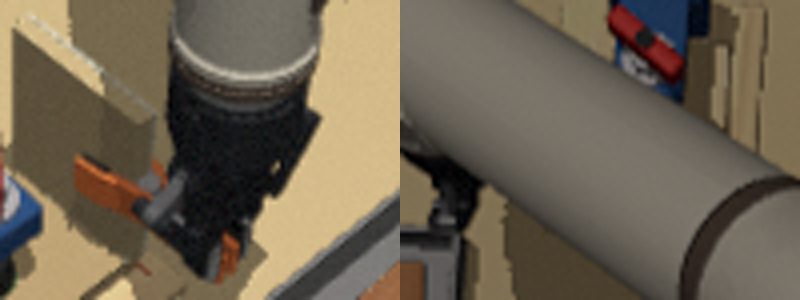

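```bash
python3 -m crank '[[[0,0,0,0,0,0,20],[0,0,0,0,0,0,24],[0,0,0,0,0,0,28],[0,0,0,0,0,0,32],[0,0,0,0,0,0,36]]]'
python3 -m crank '[[[0,0,0,0,0,0,45],[0,0,0,0,0,0,55],[0,0,0,0,0,0,60],[0,0,0,0,0,0,60],[0,0,-0.3,0,0,0,60]]]'
python3 -m crank '[[[0,0,-0.7,0,0,0,60],[0,0,-0.9,0,0,0,60],[0,0,-0.9,0,0,0,60],[0,0,-0.9,0,0,0,60],[0,0,-0.9,0,0,0,60]]]'
python3 -m crank '[[[0,0,-0.9,0,0,0,60],[0,0,0,0,0,0,60],[0,0,0,0,0,0,60]]]'
python3 -c "
from h import *
s,r=st();print(np.round(s['joint_positions'],2));save('scene','s12');save('wrist','w12')
b=cv2.imread('pics/s12.png')[230:320,300:420]; t=cv2.imread('pics/w12.png'); d=cv2.imread('pics/s12.png')[220:310,200:320];cv2.imwrite('pics/c12.png',np.vstack([np.hstack([cv2.resize(b,(400,300),interpolation=cv2.INTER_CUBIC),cv2.resize(t,(400,300))]),np.hstack([cv2.resize(d,(400,300),interpolation=cv2.INTER_CUBIC)]*2)]))"
```

```text
time: 35.4
tcp_pos: [0.5608, 0.1574, 0.0966]
tool_rot: [0.733, 0.681, -0.0, -0.0]
wrist_force: [-0.4, -0.6, -0.2]
finger_gap: 0.417
time: 35.82
tcp_pos: [0.5603, 0.1567, 0.1033]
tool_rot: [0.733, 0.68, -0.001, -0.001]
wrist_force: [0.6, -0.2, -0.3]
finger_gap: 0.704
time: 36.23
tcp_pos: [0.561, 0.1573, 0.2134]
tool_rot: [0.733, 0.681, 0.0, 0.0]
wrist_force: [0.2, -0.3, -0.6]
finger_gap: 0.704
time: 36.48
tcp_pos: [0.562, 0.1576, 0.2361]
tool_rot: [0.733, 0.68, 0.001, 0.001]
wrist_force: [0.8, -0.0, -0.0]
finger_gap: 0.703
t 36.48 tcp [0.562  0.1576 0.2361] x [0.074 0.997 0.001] z [ 0.003  0.    -1.   ] F [ 0.8 -0.  -0. ] gap 60.0
[ 0.44  0.55 -1.04  1.71  0.51  1.18 -0.81]
```

View pics/c12.png

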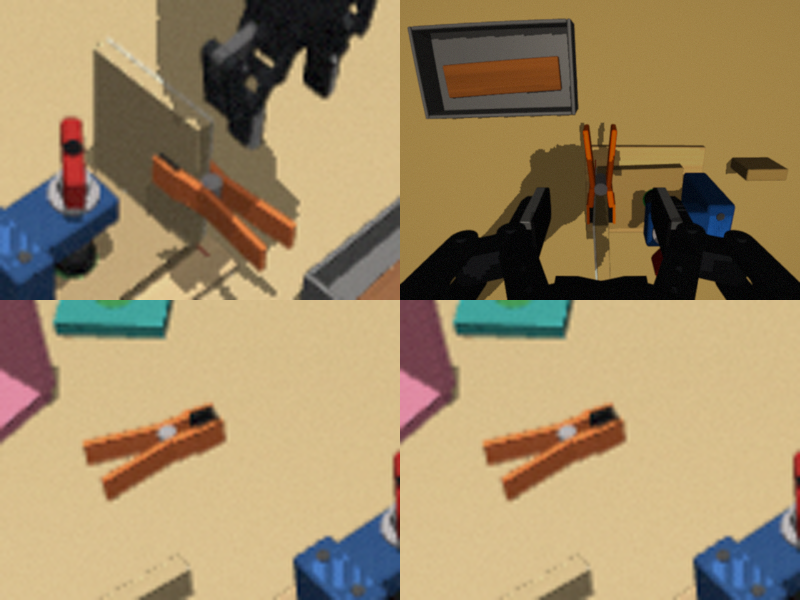

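```bash
python3 - <<'E'
from h import *
p=np.load('pics/w12.npy')
P=unproj('wrist',[(321.6,300.8),(297,203),(341,203),(310,350),(342,350)],.1165,p)[:,:2]
c=np.array([.5545,.0397]);y=-.065;px=np.array([np.cos(y),np.sin(y)]);py=np.array([-np.sin(y),np.cos(y)])
print('clipL pivot,h1,h2,tips in panel (x from panel centre, y)',np.round(np.c_[(P-c)@px,(P-c)@py],4).tolist())
f=lambda x,yy:(200+x*.3,220+yy*.3)
a=unproj('scene',[f(167,132),f(85,145),f(104,182),f(208,108),f(223,122)],.028)[:,:2]; print(np.round(a,4))
h=(a[1]+a[2])/2;j=(a[3]+a[4])/2;d=j-h;yw=np.arctan2(d[1],d[0]);print('yaw',yw,np.linalg.norm(h-a[0]))
t=a[0]-.05*np.array([np.cos(yw),np.sin(yw)]); go(list(t)+[.236],yw)
E
```

```text
clipL pivot,h1,h2,tips in panel (x from panel centre, y) [[-0.0007, 0.0636], [-0.0157, 0.1331], [0.0123, 0.1328], [-0.0094, 0.0242], [0.0137, 0.0239]]
[[ 0.6578 -0.2219]
 [ 0.7148 -0.259 ]
 [ 0.728  -0.2161]
 [ 0.6162 -0.2183]
 [ 0.6176 -0.1972]]
yaw 2.8641142375787387 0.06548207714016714
t 36.58 tcp [0.5608 0.1567 0.2339] x [ 0.074  0.997 -0.001] z [-0.    -0.001 -1.   ] F [-0.  -0.8 -0.7] gap 60.2
shift units [-15.22    6.948  -0.076] rotvec tool [-1.000e-03  0.000e+00 -1.367e+00]
```

```bash
python3 -m crank '[[[-0.85,0.386,0,0,0,0,65],[-0.85,0.386,0,0,0,0,65],[-0.85,0.386,0,0,0,0,65],[-0.85,0.386,0,0,0,0,65],[-0.85,0.386,0,0,0,0,65]]]'
python3 -m crank '[[[-0.85,0.386,0,0,0,0,65],[-0.85,0.386,0,0,0,0,65],[-0.85,0.386,0,0,0,0,65],[-0.85,0.386,0,0,0,0,65],[-0.85,0.386,0,0,0,0,65]]]'
python3 -m crank '[[[-0.85,0.386,0,0,0,0,65],[-0.85,0.386,0,0,0,0,65],[-0.85,0.386,0,0,0,0,65],[-0.85,0.386,0,0,0,0,65],[-0.85,0.386,0,0,0,0,65]]]'
python3 -m crank '[[[-0.85,0.386,0,0,0,0,65],[-0.85,0.386,0,0,0,0,65],[-0.77,0.386,0,0,0,0,65],[0,0,0,0,0,-0.12,65],[0,0,0,0,0,-0.12,65]]]'
python3 -m crank '[[[0,0,0.3,0,0,-0.12,65],[0,0,0.3,0,0,-0.12,65],[0,0,0.3,0,0,-0.12,65],[0,0,0.3,0,0,-0.12,65],[0,0,0.2,0,0,-0.12,65]]]'
python3 -m crank '[[[0,0,0,0,0,-0.12,65],[0,0,0,0,0,-0.12,65],[0,0,0,0,0,-0.12,65],[0,0,0,0,0,-0.12,65],[0,0,0,0,0,-0.05,65]]]'
python3 -m crank '[[[0,0,0,0,0,0,65],[0,0,0,0,0,0,65]]]'
python3 -c "
from h import *
s,r=st();print(np.round(s['joint_positions'],2));save('wrist','w13');go([.706,-.2357,.2],2.864)"
```

```text
time: 37.0
tcp_pos: [0.6008, 0.0463, 0.2328]
tool_rot: [0.733, 0.681, -0.001, -0.001]
wrist_force: [0.9, -0.7, -0.4]
finger_gap: 0.762
time: 37.42
tcp_pos: [0.6411, -0.0631, 0.2326]
tool_rot: [0.733, 0.681, -0.001, -0.001]
wrist_force: [0.5, 0.2, -0.5]
finger_gap: 0.762
time: 37.83
tcp_pos: [0.6814, -0.1725, 0.2324]
tool_rot: [0.733, 0.681, -0.001, -0.001]
wrist_force: [0.7, -0.8, 0.3]
finger_gap: 0.759
time: 38.25
tcp_pos: [0.7055, -0.2375, 0.2317]
tool_rot: [0.645, 0.764, -0.001, -0.001]
wrist_force: [-0.9, 1.0, -0.6]
finger_gap: 0.764
time: 38.67
tcp_pos: [0.7051, -0.2349, 0.1964]
tool_rot: [0.389, 0.921, -0.0, -0.002]
wrist_force: [-0.8, 0.1, -0.2]
finger_gap: 0.761
time: 39.08
tcp_pos: [0.7054, -0.235, 0.197]
tool_rot: [0.134, 0.991, 0.0, -0.001]
wrist_force: [0.5, -0.5, 0.5]
finger_gap: 0.758
time: 39.25
tcp_pos: [0.7057, -0.2349, 0.1977]
tool_rot: [0.138, 0.99, 0.0, -0.001]
wrist_force: [-0.5, -0.5, -0.9]
finger_gap: 0.766
t 39.25 tcp [ 0.7057 -0.2349  0.1977] x [-0.962  0.273  0.002] z [-0.002  0.001 -1.   ] F [-0.5 -0.5 -0.9] gap 65.4
[ 0.88  0.95 -1.14  1.29  0.85  1.41  1.08]
t 39.3 tcp [ 0.7058 -0.235   0.198 ] x [-0.962  0.273  0.002] z [-0.001  0.001 -1.   ] F [-0.1  0.2 -0.2] gap 65.0
shift units [-0.014 -0.027 -0.078] rotvec tool [ 0.    -0.002  0.001]
```

View pics/w13.png

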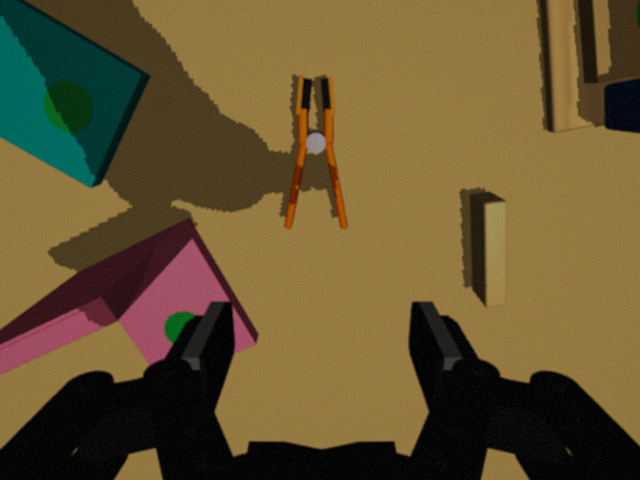

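```bash
python3 - <<'E'
from h import *
p=np.load('pics/w13.npy')
a=unproj('wrist',[(289,226),(344,226),(316,143),(305,79),(327,79)],.028,p)[:,:2]; print(np.round(a,4))
h=(a[0]+a[1])/2; j=(a[3]+a[4])/2; d=j-h; y=np.arctan2(d[1],d[0]); u=np.array([np.cos(y),np.sin(y)]); print(y,np.linalg.norm(h-a[2]),np.linalg.norm(a[0]-a[1]),np.linalg.norm(j-a[2]))
print(a[2]-.05*u,h+.016*u)
go(list((a[2]-.05*u+h+.016*u)/2)+[.008],y)
E
```

```text
[[ 0.7147 -0.2627]
 [ 0.7263 -0.2216]
 [ 0.6593 -0.2249]
 [ 0.6144 -0.2201]
 [ 0.6186 -0.2052]]
2.865196266883461 0.06355103461560078 0.04274522690142343 0.04453467995362602
[ 0.70742695 -0.23859016] [ 0.70511234 -0.23777521]
t 39.3 tcp [ 0.7058 -0.235   0.198 ] x [-0.962  0.273  0.002] z [-0.001  0.001 -1.   ] F [-0.1  0.2 -0.2] gap 65.0
shift units [-0.064 -0.121  7.602] rotvec tool [ 0.    -0.002 -0.   ]
```

```bash
python3 -m crank '[[[-0.06,-0.12,0.8,0,0,0,65],[0,0,0.9,0,0,0,65],[0,0,0.9,0,0,0,65],[0,0,0.9,0,0,0,65],[0,0,0.9,0,0,0,65]]]' 30
python3 -m crank '[[[0,0,0.9,0,0,0,65],[0,0,0.9,0,0,0,65],[0,0,0.8,0,0,0,65],[0,0,0.5,0,0,0,65],[0,0,0.1,0,0,0,60]]]' 30
python3 -m crank '[[[0,0,0,0,0,0,45],[0,0,0,0,0,0,35],[0,0,0,0,0,0,25],[0,0,0,0,0,0,15],[0,0,0,0,0,0,15]]]' 30
python3 -m crank '[[[0,0,0,0,0,0,15],[0,0,0,0,0,0,15],[0,0,0,0,0,0,15]]]' 30
python3 -c "
from h import *
st()"
python3 -m crank '[[[0,0,-0.4,0,0,0,15],[0,0,-0.8,0,0,0,15],[0,0,-0.8,0,0,0,15],[0,0,-0.8,0,0,0,15],[0,0,-0.8,0,0,0,15]]]'
python3 -c "
from h import *
st()
c=np.array([.5545,.0397]);y=-.065;py=np.array([-np.sin(y),np.cos(y)])
for k in(.20,.165,.123): go(list(c-k*py)+[.0972],1.505)"
```

```text
time: 39.72
tcp_pos: [0.7067, -0.2385, 0.088]
tool_rot: [0.138, 0.99, -0.0, -0.0]
wrist_force: [0.2, -0.2, -0.4]
finger_gap: 0.758
time: 40.13
tcp_pos: [0.705, -0.2382, 0.0058]
tool_rot: [0.137, 0.991, 0.0, -0.002]
wrist_force: [-0.9, -0.4, -0.0]
finger_gap: 0.704
time: 40.55
tcp_pos: [0.7082, -0.2389, 0.0115]
tool_rot: [0.137, 0.991, -0.0, 0.002]
wrist_force: [-0.0, -0.6, 5.1]
finger_gap: 0.198
time: 40.8
tcp_pos: [0.7082, -0.2389, 0.0115]
tool_rot: [0.137, 0.991, -0.0, 0.002]
wrist_force: [-1.1, -0.7, 6.8]
finger_gap: 0.207
t 40.8 tcp [ 0.7082 -0.2389  0.0115] x [-0.962  0.272 -0.003] z [ 0.003 -0.001 -1.   ] F [-1.1 -0.7  6.8] gap 17.6
time: 41.22
tcp_pos: [0.7075, -0.2382, 0.1027]
tool_rot: [0.137, 0.991, 0.0, 0.001]
wrist_force: [0.2, 0.5, -0.5]
finger_gap: 0.2
t 41.22 tcp [ 0.7075 -0.2382  0.1027] x [-0.963  0.271 -0.002] z [ 0.002 -0.    -1.   ] F [ 0.2  0.5 -0.5] gap 17.1
t 41.22 tcp [ 0.7075 -0.2382  0.1027] x [-0.963  0.271 -0.002] z [ 0.002 -0.    -1.   ] F [ 0.2  0.5 -0.5] gap 17.1
shift units [7.242 1.215 0.206] rotvec tool [2.000e-03 1.000e-03 1.362e+00]
t 41.22 tcp [ 0.7075 -0.2382  0.1027] x [-0.963  0.271 -0.002] z [ 0.002 -0.    -1.   ] F [ 0.2  0.5 -0.5] gap 17.1
shift units [7.534 2.584 0.206] rotvec tool [2.000e-03 1.000e-03 1.362e+00]
t 41.22 tcp [ 0.7075 -0.2382  0.1027] x [-0.963  0.271 -0.002] z [ 0.002 -0.    -1.   ] F [ 0.2  0.5 -0.5] gap 17.1
shift units [7.883 4.227 0.206] rotvec tool [2.000e-03 1.000e-03 1.362e+00]
```

```bash
python3 -m crank '[[[0,0,0,0,0,0.12,15],[0,0,0,0,0,0.12,15],[0,0,0,0,0,0.12,15],[0,0,0,0,0,0.12,15],[0,0,0,0,0,0.12,15]]]'
python3 -m crank '[[[0,0,0,0,0,0.12,15],[0,0,0,0,0,0.12,15],[0,0,0,0,0,0.12,15],[0,0,0,0,0,0.12,15],[0,0,0,0,0,0.12,15]]]'
python3 -m crank '[[[0,0,0,0,0,0.12,15],[0,0,0,0,0,0.04,15],[0.1,-0.4,0,0,0,0,15],[0.2,-0.8,0,0,0,0,15],[0.3,-0.8,0,0,0,0,15]]]'
python3 -m crank '[[[0.35,-0.8,0,0,0,0,15],[0.35,-0.8,0,0,0,0,15],[0.35,-0.8,0,0,0,0,15],[0.35,-0.8,0,0,0,0,15],[0.35,-0.8,0,0,0,0,15]]]'
python3 -m crank '[[[0.35,-0.8,0,0,0,0,15],[0,-0.4,0,0,0,0,15],[0,0,0,0,0,0,15],[0,0,0,0,0,0,15]]]'
python3 -c "
from h import *
c=np.array([.5545,.0397]);y=-.065;py=np.array([-np.sin(y),np.cos(y)])
save('wrist','w14')
for k in(.165,.123): go(list(c-k*py)+[.0972],1.505)"
```

```text
time: 41.63
tcp_pos: [0.7075, -0.2384, 0.1017]
tool_rot: [0.426, 0.905, 0.0, 0.001]
wrist_force: [-0.2, -1.2, -0.4]
finger_gap: 0.206
time: 42.05
tcp_pos: [0.7075, -0.2381, 0.1016]
tool_rot: [0.674, 0.738, 0.001, 0.001]
wrist_force: [0.1, -0.6, -0.6]
finger_gap: 0.201
time: 42.47
tcp_pos: [0.6583, -0.2203, 0.1013]
tool_rot: [0.73, 0.684, 0.001, 0.001]
wrist_force: [-0.0, -0.8, -1.8]
finger_gap: 0.202
time: 42.88
tcp_pos: [0.5607, -0.1696, 0.1012]
tool_rot: [0.729, 0.684, 0.0, 0.001]
wrist_force: [-0.9, 0.1, 0.0]
finger_gap: 0.203
time: 43.22
tcp_pos: [0.5326, -0.1607, 0.1004]
tool_rot: [0.73, 0.684, 0.0, 0.001]
wrist_force: [0.4, 0.3, -0.9]
finger_gap: 0.205
t 43.27 tcp [ 0.5332 -0.1608  0.1003] x [ 0.065  0.998 -0.001] z [ 0.002 -0.001 -1.   ] F [-0.1 -0.6  0.1] gap 17.0
shift units [1.459 0.331 0.123] rotvec tool [0.002 0.001 0.001]
t 43.27 tcp [ 0.5332 -0.1608  0.1003] x [ 0.065  0.998 -0.001] z [ 0.002 -0.001 -1.   ] F [-0.1 -0.6  0.1] gap 17.0
shift units [3.139 0.33  0.122] rotvec tool [0.002 0.001 0.001]
```

View pics/w14.png

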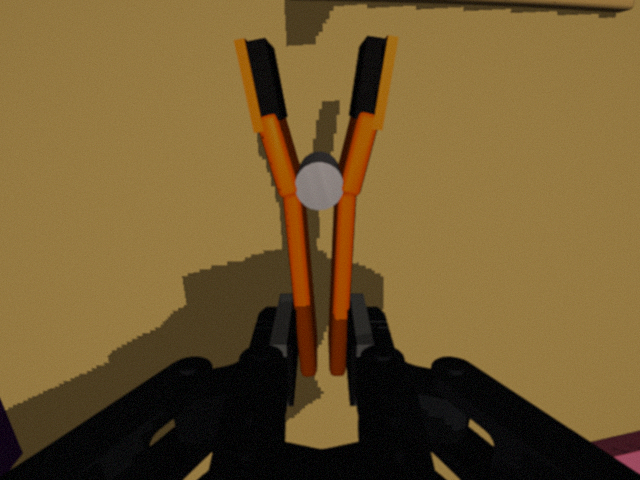

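```bash
python3 -c "
from h import *
p=np.load('pics/w14.npy'); M=R.from_quat(p[3:]).as_matrix()
a=unproj('wrist',[(319,187),(272,42),(362,38),(308,372),(338,372)],.1168,p); print(np.round((a-p[:3])@M*1000,1))"
python3 -m crank '[[[0.3,0.1,0.05,0,0,0,15],[0.5,0.13,0.05,0,0,0,15],[0.4,0.1,0.02,0,0,0,15],[0.2,0,0,0,0,0,15],[0,0,0,0,0,0,15]]]'
python3 -c "
from h import *
save('wrist','w15');c=np.array([.5545,.0397]);y=-.065;py=np.array([-np.sin(y),np.cos(y)])
for k in(.123,): go(list(c-k*py)+[.0972],1.505)
p=np.load('pics/w15.npy')
for s in(-.0075,.0075): print(np.round(proj('wrist',[list(c-.055*py+s*np.array([.998,-.065]))+[.17],list(c-.055*py+s*np.array([.998,-.065]))+[.1168],list(c+.055*py+s*np.array([.998,-.065]))+[.17]],p)))
b=cv2.imread('pics/w15.png')[0:300,160:480]; cv2.imwrite('pics/c15.png',cv2.resize(b,(640,600),interpolation=cv2.INTER_CUBIC))"
```

```text
[[ 53.9  -0.4 -16.4]
 [ 94.8 -13.3 -16.5]
 [ 95.8  11.5 -16.5]
 [-12.8  -4.4 -16.3]
 [-12.8   6.2 -16.3]]
time: 43.68
tcp_pos: [0.5429, -0.1227, 0.0964]
tool_rot: [0.728, 0.685, 0.001, -0.0]
wrist_force: [0.9, -0.2, -0.7]
finger_gap: 0.203
t 43.73 tcp [ 0.5425 -0.1239  0.0962] x [0.062 0.998 0.001] z [ 0.  0. -1.] F [ 0.2 -0.3 -2. ] gap 17.2
shift units [ 1.643  0.059 -0.038] rotvec tool [ 0.    -0.001  0.004]
[[ 277. -108.]
 [ 297.  -13.]
 [ 492. 4689.]]
[[ 384. -107.]
 [ 355.  -13.]
 [  54. 4672.]]
```

View pics/c15.png

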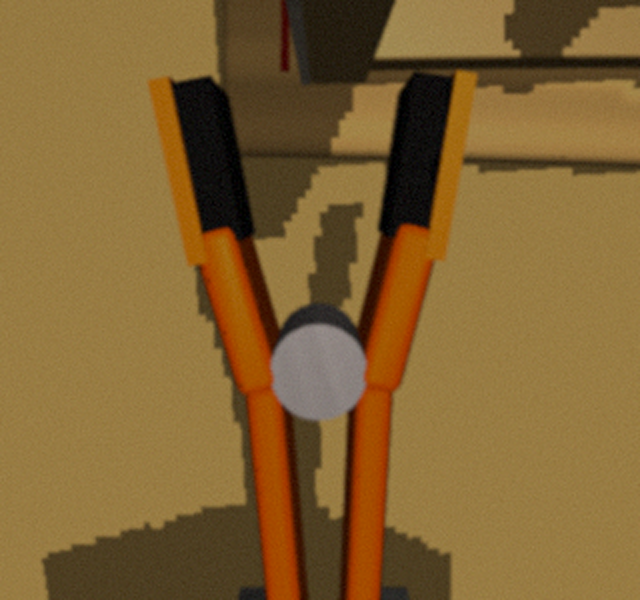

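```bash
python3 -m crank '[[[0.05,0.12,0,0,0,0,15],[0,0,0,0,0,0,15],[0.3,0,0,0,0,0,15],[0.4,0,0,0,0,0,15],[0.4,0,0,0,0,0,15]]]'
python3 -m crank '[[[0.3,0,0,0,0,0,15],[0,0,0,0,0,0,15],[0,0,0,0,0,0,15]]]'
python3 -c "
from h import *
s,r=st();save('wrist','w16')
c=np.array([.5545,.0397]);y=-.065;py=np.array([-np.sin(y),np.cos(y)]);px=np.array([.998,-.065]);d=s['tcp_pos'][:2]-c;print('panel frame',d@px,d@py)
b=cv2.imread('pics/w16.png')[0:300,160:480]; cv2.imwrite('pics/c16.png',cv2.resize(b,(640,600),interpolation=cv2.INTER_CUBIC))"
```

```text
time: 44.15
tcp_pos: [0.5468, -0.0959, 0.0962]
tool_rot: [0.73, 0.684, 0.0, -0.0]
wrist_force: [1.5, 0.7, -0.6]
finger_gap: 0.204
time: 44.4
tcp_pos: [0.5474, -0.0881, 0.0964]
tool_rot: [0.729, 0.685, 0.0, 0.0]
wrist_force: [-0.1, -1.2, -0.4]
finger_gap: 0.201
t 44.4 tcp [ 0.5474 -0.0881  0.0964] x [ 0.062  0.998 -0.   ] z [ 0. -0. -1.] F [-0.1 -1.2 -0.4] gap 17.2
panel frame 0.0012416359106852959 -0.1279803123605211
```

View pics/c16.png

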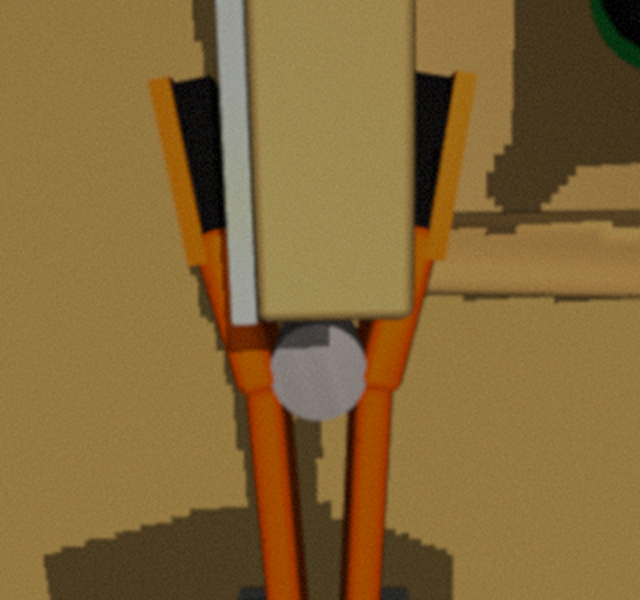

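```bash
python3 -m crank '[[[0,0,0,0,0,0,20],[0,0,0,0,0,0,24],[0,0,0,0,0,0,28],[0,0,0,0,0,0,32],[0,0,0,0,0,0,36]]]'
python3 -m crank '[[[0,0,0,0,0,0,45],[0,0,0,0,0,0,55],[0,0,0,0,0,0,60],[0,0,0,0,0,0,60],[0,0,-0.3,0,0,0,60]]]'
python3 -m crank '[[[0,0,-0.7,0,0,0,60],[0,0,-0.9,0,0,0,60],[0,0,-0.9,0,0,0,60],[-0.5,0,-0.9,0,0,0,60],[-0.7,0,-0.9,0,0,0,60]]]'
python3 -m crank '[[[-0.7,0,-0.9,0,0,0,60],[-0.7,0,-0.6,0,0,0,60],[0,0,0,0,0,0,60],[0,0,0,0,0,0,60],[0,0,0,0,0,0,60]]]'
python3 -c "
from h import *
s,r=st();save('scene','s17');save('wrist','w17')
b=cv2.imread('pics/s17.png')[220:340,280:440]; t=cv2.imread('pics/w17.png');cv2.imwrite('pics/c17.png',np.hstack([cv2.resize(b,(400,300),interpolation=cv2.INTER_CUBIC),cv2.resize(t,(400,300))]))"
```

```text
time: 44.87
tcp_pos: [0.5475, -0.0894, 0.0963]
tool_rot: [0.73, 0.684, 0.0, 0.0]
wrist_force: [0.6, -1.2, -0.1]
finger_gap: 0.425
time: 45.28
tcp_pos: [0.5463, -0.0892, 0.1028]
tool_rot: [0.729, 0.684, -0.001, -0.001]
wrist_force: [-1.5, -0.5, -0.7]
finger_gap: 0.701
time: 45.7
tcp_pos: [0.5455, -0.1169, 0.2132]
tool_rot: [0.728, 0.686, 0.001, -0.0]
wrist_force: [0.7, -0.6, -0.3]
finger_gap: 0.703
time: 46.12
tcp_pos: [0.5427, -0.1533, 0.2484]
tool_rot: [0.729, 0.684, -0.0, -0.0]
wrist_force: [0.5, 0.4, 0.7]
finger_gap: 0.699
t 46.12 tcp [ 0.5427 -0.1533  0.2484] x [0.063 0.998 0.   ] z [-0.001  0.    -1.   ] F [0.5 0.4 0.7] gap 59.7
```

View pics/c17.png

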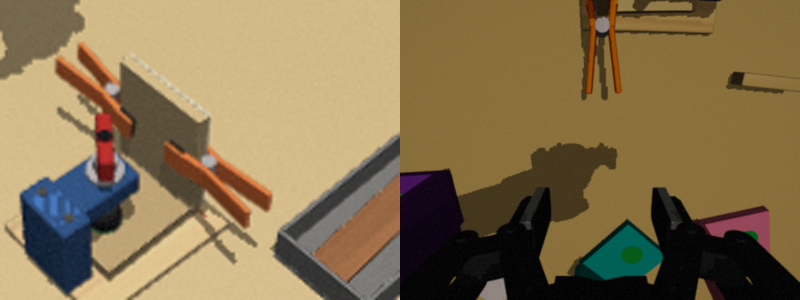

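```bash
python3 - <<'E'
from h import *
for c,n in(('top','t18'),('scene','s18')):
    im=cv2.cvtColor(save(c,n),cv2.COLOR_RGB2HSV); m=cv2.inRange(im,(3,170,80),(13,255,255))
    k,_,s,ce=cv2.connectedComponentsWithStats(m); print(c,[(ce[i].round().tolist(),int(s[i,4])) for i in range(1,k) if s[i,4]>12])
p=np.load('pics/w17.npy'); c=np.array([.5545,.0397]);px=np.array([.998,-.065]);py=np.array([.065,.998])
P=unproj('wrist',[((601.5-400)*1.6,26*1.6),((591-400)*1.6,91*1.6),((618-400)*1.6,91*1.6)],.113,p)[:,:2]
print('clipR pivot, handles in panel frame',np.round(np.c_[(P-c)@px,(P-c)@py],4).tolist())
E
```

```text
top [([301.0, 233.0], 19)]
scene [([317.0, 246.0], 79), ([318.0, 258.0], 213), ([367.0, 292.0], 434), ([536.0, 317.0], 374)]
clipR pivot, handles in panel frame [[0.0012, -0.0799], [-0.0096, -0.143], [0.0186, -0.1429]]
```

```bash
python3 -c "
from workcell import env
print(env.get_state()['time'],env.hand_in())"
```

```text
the job is handed in; nothing more can be done
46.3167 None
```

I did every step of the task and handed the job in at 46.3 s. No verdict was reported.

- **Press and upright:** I raised the pad, laid the offcut in the scrap tray and stood the MDF upright in the press. I then screwed the knob down to about 0.9 rad, read from the tool's rotation. That should push the pad in about 2.5 mm, but I could not read the pad joint itself.
- **Clips:** I saw only two clips on the table, and a final colour check of the scene showed no third. One clip grips each side edge.
- **Last checks:** The last pictures and measurements show:
  - the offcut in the tray;
  - the clip pads' middles about 32 mm (+y side) and 46 mm (-y side) from the panel's centre line, inside the 22–56 mm limits, with the +y clip's first estimate nearer 30 mm;
  - the arm clear of everything.
- **Disagreements:** Two camera estimates of the panel's position differed by up to 5 mm. A closer picture settled the +y edge. At the -y edge a close-up showed the panel about 2 mm from where I expected, so I shifted the second clip before sliding it on.
- **Not checked:** I did not re-measure the green mark after clipping. The upright looked unmoved in the last scene picture.
- **Budget:** I viewed 22 pictures, against a budget of 14.

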